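# Hang the tape roll holder on the drafting organiser

## Robot

A 6-joint arm with a two-finger parallel gripper is mounted at the origin on the work surface. World frame = base frame: x ahead of the robot, y to its left, z up, the work surface at z = 0. Lengths are in m, angles in degrees, forces in N, time in s.
With the tool pointing down it reaches from about 0.375 to 0.9 m from the base axis. Payload 3.1 kg.
Tool frame: the origin (TCP) lies at the very end of the fingers, on their centre line; the grasp point (between the pads) lies 19 mm behind it; z points along the fingers, y is the direction in which the jaws open and shut (so a half turn about z gives the same grasp; the last joint's range is limited). The gripper opens to 87 mm and grips with 3 to 60 N. Pads are 19 mm wide; open, the fingers measure 117 mm over their backs; the gripper's body (75 mm by 190 mm) begins 51 mm behind the grasp point.
Start: joints at [57.095, 30.224, 82.088, -0, 67.689, -10.227], TCP at [0.241, 0.577, 0.193] pointing down, gripper open.
Joint ranges: [-176.69, 176.69], [-43.24, 126.21], [12.49, 139.97], [-82, 262], [0, 151.66], [-163.58, 163.58]. Speed limits (degrees/s): [159.86, 159.86, 180, 180, 180, 180].

## Interface

Orientations are given as a 3x3 rotation matrix whose columns are the frame's x, y, z axes.
In Python, from rig import read_state, capture, hand_in gives the robot as it stands. The module is installed in compiled form; this text tells all that it offers.
- The arm moves only by the tool move_arm, never from a script. Its arguments are lists of equal length, an entry for each row: "linear": the shift along the tool's x, y, z in cm, a list of three; "angular": the turn, a rotation vector about the tool's x, y, z in rad, a list of three; "fingers": the gripper command: -1 is fully open, 1 is shut, values between are in proportion. In form: {"linear": [[tx, ty, tz], ...], "angular": [[wx, wy, wz], ...], "fingers": [fingers, ...]}. A call has 1 to 12 rows; each row is the pose to reach, as a shift and turn from the pose measured when the call began, along the tool's axes at that moment; what a row does not reach only later rows make up. A row lasts 1/12 s, in which the tool goes at most 41.7 mm and 7.16 degrees, less where a joint would pass 70% of its speed; a pose out of reach is approached as far as the arm can. A call with a gripper value outside its range is refused whole. The fingers move at their own pace and stop on an object; the grip force is fixed at half the most. Time passes only in rows, so rows that repeat a pose let the fingers close. It gives the time, the measured TCP pose, the force and the opening at its end, in the units of the state.
- read_state(): the state, without advancing time (a new reading comes with each control period).
- capture(name): name is "scene" or "top" or "wrist"; returns a dict with "color" (384x512x3 uint8, red, green, blue), "fx", "fy", "cx", "cy" (pixels), "k1" (the pictures are not rectified: a ray, as slopes to the right and down, at radius r is drawn at 1 + k1 r^2 times it, then the intrinsics apply), "view" (4x4, takes a point from world to camera coordinates); the wrist camera has in their place "hand_eye" (4x4, takes a point from camera to tool coordinates, whose origin is the TCP and whose axes are the flange's). Camera axes: x right, y down, z forward; pixel columns grow to the right and rows downward; lengths in m; the calibration is good to about 2 mm. A picture is of the moment at which its call begins: read the wrist's pose just before it. There is no depth.
- hand_in(): hands the job in, once; it reports no verdict.
The state is a dict: "time_s": time; "joint_positions": joint angles; "qvel": joint speeds; "tau": joint torques, N m; "position": TCP position; "tcp_rot": TCP orientation; "force": force on the tool from outside, world axes, zero at the start; "moment": the same for the moment, N m; "opening": opening from 0.0 (shut) to 1.0 (fully open).
Only numpy, scipy, OpenCV 4.12 (cv2) and the standard library are available. Lean on these libraries where they do the work, as an engineer would, in place of code of your own. Each camera call takes 0.05 s, during which the arm holds its last target. There are 200 camera calls.

## Task

Get the tape to hand for taping down a sheet: flip the black organiser's lid up until it stands about upright, then hang the stainless tape roll holder by its own sprung hook over the organiser's front rim (the side with the lid's pull tab), roll on the outside, and push it slowly down by feel until the hook has snapped under the inner bead and its bridge sits on the rim. Do not shove it harder than about 16 N or the plastic rim cracks, and leave the other things on the table where they are.

Things in the scene. Friction and masses are not known exactly. Their poses are not given: they have to be found in the camera images.
- organiser: Black plastic organiser, 150 mm deep (x) by 210 mm wide (y), rim 110 mm above the table. Origin on the table under its centre; x from its front wall (lid's tab side) to the hinge side, y along the front wall, z up. Its four soft rubber feet cannot slide; pushed down, the box sinks 1 mm for every 2 N (7 mm at most) and springs back.
- rim (a point): Middle of the top edge of the organiser's front wall, half-way through the wall (4 mm thick, flat outside); axes as the organiser's. With the lid up the rim is free for 190 mm along y. The space behind the front wall is clear for 70 mm in x and down to 30 mm above the table.
- bead (a point): Middle of a rounded bead along the inner face of the front wall, 8.5 mm below its top edge; it stands 2.2 mm proud of that face and runs the wall's whole length. The hook's nip snaps under it. The rim cracks if the contact forces between hook and organiser, clamping and pushing added up, pass 32 N; a slow push of up to 16 N is safe.
- lid (a joint): Flip-top lid's hinge angle in rad: 0 is shut, 1.57 upright, 1.9 its stop; it may start slightly ajar. The hinge is stiff: the lid stays where it is left and takes 1 to 2 N at the tab to move. Shut, its 3 mm plate lies on the rims and covers the front rim.
- lid_tab (a point): Middle of the lid's pull tab, a flat tongue 24 mm wide (y) and 6 mm thick that stands out 29 mm from the lid's front edge (the edge is 15 mm behind this point); axes turn with the lid. Lid shut, it is 114 mm above the table and 17 mm in front of the outer face of the front wall.
- lid_hinge (a point): Middle of the lid's hinge line, at the top of the organiser's rear wall, 110 mm above the table; the line runs along the organiser's y. The tab's middle is 166 mm from it.
- holder_grip (a point): Stainless tape roll holder, about 0.2 kg, upright on its flat base: a place to grip, midway between its two side cheeks, 34 mm above the base. The cheeks' outer faces are 32 mm apart (y); they reach from 25 mm in front of this point to the back plate 21 mm behind it, and from 32 mm below to 8 mm above it. x points from the roll to the hook, z up.
- roll (a point): Axis and middle of the 51 mm paper tape roll (19 mm wide, does not turn) held between the holder's cheeks, 36 mm above the base and 4 mm in front of holder_grip; its top is 20 mm above the cheeks' top edges.
- hook_seat (a point): Middle of the underside of the bridge of the holder's hook, which must come to rest on the rim: 25 mm in x and 42 mm in z from holder_grip, half-way through the wall when the back plate lies against the wall. The plate's rear face is 2 mm in front of this point; the plate is 36 mm wide and reaches down to the base. The bridge is 2.5 mm thick, 14 mm deep.
- hook_nip (a point): Nip of the spring tongue that hangs behind the hook's slot, 12 mm below the bridge; tongue 28 mm wide, its end 20 mm below the bridge. Relaxed, it leaves 4.3 mm to the back plate, its flared end 9 mm. Pushing the nip past the bead takes about 9 to 15 N; then the force drops by some 3 to 6 N, and rises again when the bridge bears on the rim.
- cup_mid (a point): White ceramic cup, 72 mm across and 95 mm tall; point at its centre, half-way up. To be left alone.
- spare_roll_mid (a point): Loose spare roll of tape lying flat, 80 mm across and 24 mm high, without holder; point at its centre. To be left alone.
- coaster: White ceramic coaster, 94 mm across, 8 mm high; origin under its centre. To be left alone.
- folding_rule: Folded wooden rule, 235 x 16 x 17 mm; origin under its centre, long side along x. To be left alone.
Things that resemble listed ones, but are neither listed nor needed, are in the scene too. Of the things that look like the part that bears holder_grip, the smallest one is meant.

How it is judged (in metres and radians):
On the way, in this order (a step that is already met when the one before it is completed fails the run):
1. the lid has been flipped up to about upright (value of joint lid above 1.35 rad), for 0.2 s.
2. the hook is home on the rim (z of hook_seat in the frame of rim between -0.002 and 0.002 m and x of hook_seat in the frame of rim between -0.003 and 0.003 m), for 0.2 s.
At the end, for the whole second after the job is handed in: The lid stands open (over 1.35 rad), and the holder, let go, hangs upright (within 0.1 rad) on the outside of the front rim with its hook's bridge on the rim: hook_seat within 2 mm of the rim's top in height, 3 mm across the wall, and 85 mm of the rim's middle along it (all of step 2 and value of joint lid above 1.35 rad and y of hook_seat in the frame of rim between -0.085 and 0.085 m and x of holder_grip in the frame of rim below -0.015 m and angle between holder_grip's own z axis and vertical below 0.1 rad and velocity of joint lid between -0.1 and 0.1 rad/s); the robot touches nothing.
It fails at once if the hook is forced: contact forces between the holder and the organiser add up to more than 32 N (contact force between holder and organiser above 32 N).
It fails at once if the cup is moved or knocked over (distance of cup_mid from where it was at the start of the episode above 0.02 m).
It fails at once if the spare roll is moved (distance of spare_roll_mid from where it was at the start of the episode above 0.02 m).
It fails at once if the coaster is moved (distance of coaster from where it was at the start of the episode above 0.02 m).
It fails at once if the folding rule is moved (distance of folding_rule from where it was at the start of the episode above 0.02 m).
It also fails if it takes over 67 s, if anything falls off the work surface, if the arm or the gripper's body presses on something with over 40 N, if the wrist force passes 120 N, or if a joint passes its speed limit or range.

## Working session

There is one attempt and no reset: what is moved stays moved. The work goes in short steps, Python scripts to look and compute and a tool call to move; the robot and the scene stay as the last step left them, time stands still between calls to the robot, and variables do not carry over. Pictures are saved under pics/ and viewed, about 8 in all and at most 12, crops included, and the job is handed in when it is done.

Besides the shell and the picture viewer there is one more tool, called after "Call:" as name(argument=value, ...) on one line, values as JSON. move_arm: Moves the arm, as the interface text tells. Its arguments: {"type":"object","properties":{"linear":{"type":"array"},"angular":{"type":"array"},"fingers":{"type":"array"}},"required":["linear","angular","fingers"]}

```bash
mkdir -p pics
cat > h.py <<'E'
import numpy as np, cv2
from rig import read_state, capture, hand_in
def K(c): return np.array([[c['fx'],0,c['cx']],[0,c['fy'],c['cy']],[0,0,1.]])
def D(c): return np.array([c['k1'],0,0,0,0.])
def view(c,st=None):
    if 'view' in c: return np.array(c['view'])
    T=np.eye(4);T[:3,:3]=st['tcp_rot'];T[:3,3]=st['position']
    return np.linalg.inv(T@np.array(c['hand_eye']))
def onplane(c,uv,z,V=None):
    V=view(c) if V is None else V
    p=cv2.undistortPoints(np.array(uv,float).reshape(-1,1,2),K(c),D(c)).reshape(-1,2)
    R,t=V[:3,:3],V[:3,3]; o=-R.T@t
    d=np.c_[p,np.ones(len(p))]@R
    return o+d*((z-o[2])/d[:,2])[:,None]
def proj(c,P,V=None):
    V=view(c) if V is None else V
    return cv2.projectPoints(np.array(P,float).reshape(-1,1,3),cv2.Rodrigues(V[:3,:3])[0],V[:3,3],K(c),D(c))[0].reshape(-1,2)
def save(c,n,box=None,s=1.5):
    im=c['color'][:,:,::-1]
    if box: im=im[box[1]:box[3],box[0]:box[2]]
    cv2.imwrite('pics/'+n,cv2.resize(np.ascontiguousarray(im),None,fx=s,fy=s,interpolation=cv2.INTER_CUBIC))
E
python3 - <<'E'
from h import *
import pickle
for n in('top','scene'):
    c=capture(n);save(c,n+'0.png');pickle.dump(c,open(n+'0.pkl','wb'))
    V=view(c);print(n,c['fx'],c['k1'],-V[:3,:3].T@V[:3,3],V[2,:3])
c=capture('wrist');print(np.round(c['hand_eye'],3));s=read_state();print(s)
E
```

```text
top 357.12472904942774 -0.05496558934087063 [0.45375736 0.11611147 1.26111784] [ 6.38420437e-02  7.50907937e-04 -9.97959733e-01]
scene 425.333639491701 -0.12744271102171625 [1.17429069 0.12456731 1.04920278] [-0.56204965 -0.00794151 -0.82706537]
[[-0.001 -0.968 -0.25   0.069]
 [ 1.    -0.001 -0.    -0.   ]
 [ 0.    -0.25   0.968 -0.191]
 [ 0.     0.     0.     1.   ]]
{'time_s': 0.15, 'joint_positions': array([ 5.70956968e+01,  3.02665026e+01,  8.21397871e+01, -7.13769249e-04,
        6.76891662e+01, -1.02276246e+01]), 'qvel': array([ 0.00756099, -0.17979311, -0.08154046, -0.01964356,  0.06514326,
        0.00035329]), 'tau': array([ 5.97067083e-04, -4.40425444e+01, -1.76841956e+01,  6.33574370e-02,
        5.52545569e-02, -9.64857190e-05]), 'position': array([0.24059877, 0.57617123, 0.19209745]), 'tcp_rot': array([[-9.22696790e-01,  3.85525398e-01, -8.95367496e-04],
       [ 3.85526333e-01,  9.22695764e-01, -1.40501496e-03],
       [ 2.84482843e-04, -1.64159054e-03, -9.99998612e-01]]), 'force': array([-0.58779771,  0.02111853, -0.38408823]), 'moment': array([-0.00877839, -0.02526144,  0.03353794]), 'opening': 1.0013689941802706}
```

View pics/top0.png

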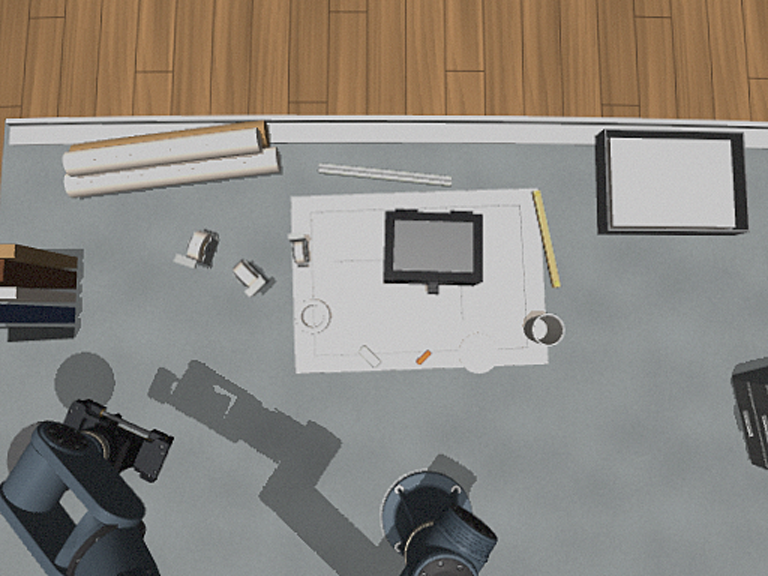

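View pics/scene0.png

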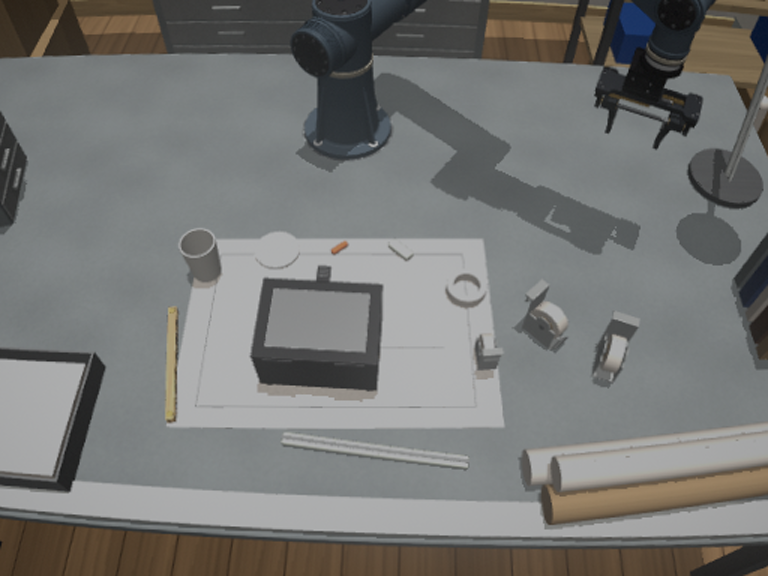

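The top view shows the organiser at about (433,247) with its tab at (432,287). Three holders sit at about (200,248), (252,277) and (300,250). I'll enlarge those to compare sizes.

Run:
```python
from h import *
import pickle
a=pickle.load(open('top0.pkl','rb'));b=pickle.load(open('scene0.pkl','rb'))
save(a,'a1.png',(110,145,220,205),7)
save(b,'a2.png',(305,180,435,260),6)
x=cv2.imread('pics/a1.png');y=cv2.imread('pics/a2.png')
y=y[:, :770];x=x[:,:770]
o=np.zeros((900,780,3),np.uint8);o[:420,:770]=x;o[420:,:770]=y[:480]
cv2.imwrite('pics/a.png',cv2.resize(o,None,fx=.66,fy=.66,interpolation=cv2.INTER_AREA))
save(a,'o.png',(240,125,340,205),7)
```

```text
(no output)
```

View pics/a.png

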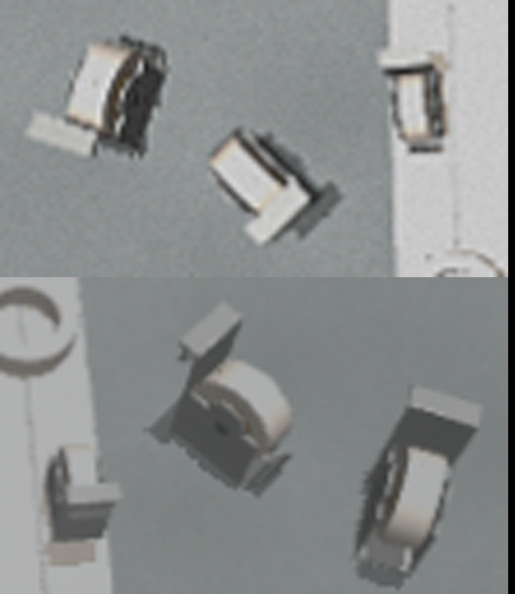

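View pics/o.png

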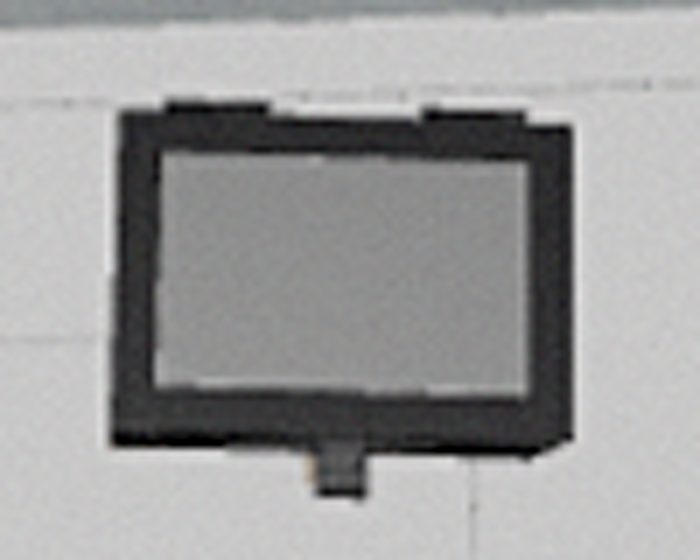

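Run:
```python
from h import *
import pickle
a=pickle.load(open('top0.pkl','rb'));b=pickle.load(open('scene0.pkl','rb'))
o=lambda L:np.array(L)/7+[240,125]-.4
P=onplane(a,o([(120,110),(572,125),(572,435),(112,432),(341,495),(315,495),(367,497)]),.113);print('org',P.round(4))
s=lambda L:np.array(L)/1.5
print('org scene',onplane(b,s([(262,281),(383,285),(380,352),(254,345),(324,272),(318,267),(330,267)]),.113).round(4))
h=lambda L:np.array(L)/4.62+[110,145]
for n,L in dict(R=[(383,58),(443,58),(400,145),(438,145)],M=[(248,230),(300,190),(215,160),(238,135)],Lf=[(28,122),(95,140),(90,45),(125,45)]).items():
    print(n,onplane(a,h(L),.078).round(4).tolist())
print('cup etc',onplane(a,s([(316,316),(482,352),(540,330),(545,240)]),.0).round(3))
```

```text
org [[ 0.6888  0.0984  0.113 ]
 [ 0.6828 -0.1121  0.113 ]
 [ 0.5381 -0.1106  0.113 ]
 [ 0.5386  0.1017  0.113 ]
 [ 0.51   -0.0037  0.113 ]
 [ 0.51    0.0082  0.113 ]
 [ 0.5091 -0.0157  0.113 ]]
org scene [[ 0.5319 -0.1118  0.113 ]
 [ 0.5324  0.1051  0.113 ]
 [ 0.6676  0.1049  0.113 ]
 [ 0.6627 -0.107   0.113 ]
 [ 0.508  -0.0023  0.113 ]
 [ 0.4973 -0.0142  0.113 ]
 [ 0.4965  0.0076  0.113 ]]
R [[0.6369, 0.3113, 0.078], [0.637, 0.2678, 0.078], [0.5737, 0.298, 0.078], [0.5738, 0.2706, 0.078]]
M [[0.5118, 0.4071, 0.078], [0.5409, 0.3699, 0.078], [0.5624, 0.4321, 0.078], [0.5806, 0.4157, 0.078]]
Lf [[0.5897, 0.5699, 0.078], [0.5767, 0.5202, 0.078], [0.6462, 0.5259, 0.078], [0.6462, 0.5001, 0.078]]
cup etc [[ 0.46   0.259  0.   ]
 [ 0.377 -0.132  0.   ]
 [ 0.429 -0.27   0.   ]
 [ 0.643 -0.285  0.   ]]
```

```bash
cat >> h.py <<'E'
from scipy.spatial.transform import Rotation as Ro
def rdown(yaw=0.): # tool down, tool x = -world x turned by yaw deg
    return Ro.from_euler('z',yaw,degrees=True).as_matrix()@np.diag([-1.,1,-1])
def go(p,R=None,yaw=0.):
    s=read_state();R0=np.array(s['tcp_rot']);R=rdown(yaw) if R is None else R
    d=R0.T@(np.array(p)-s['position'])*100
    w=Ro.from_matrix(R0.T@R).as_rotvec()
    print('lin',d.round(2).tolist(),'ang',w.round(4).tolist(),'rows',round(max(np.linalg.norm(d)/4.17,np.degrees(np.linalg.norm(w))/7.16),1))
E
python3 -c "
from h import *
go([.56,.28,.26])"
```

```text
lin [-40.89, -15.03, -6.78] ang [-0.0016, -0.0006, -0.3958] rows 10.6
```

Call:
move_arm(linear=[[-40.9, -15, -6.8], [-40.9, -15, -6.8], [-40.9, -15, -6.8], [-40.9, -15, -6.8], [-40.9, -15, -6.8], [-40.9, -15, -6.8], [-40.9, -15, -6.8], [-40.9, -15, -6.8], [-40.9, -15, -6.8], [-40.9, -15, -6.8], [-40.9, -15, -6.8], [-40.9, -15, -6.8]], angular=[[0, 0, -0.396], [0, 0, -0.396], [0, 0, -0.396], [0, 0, -0.396], [0, 0, -0.396], [0, 0, -0.396], [0, 0, -0.396], [0, 0, -0.396], [0, 0, -0.396], [0, 0, -0.396], [0, 0, -0.396], [0, 0, -0.396]], fingers=[-1, -1, -1, -1, -1, -1, -1, -1, -1, -1, -1, -1])

```text
time_s: 1.15
position: [0.566, 0.2755, 0.2609]
tcp_rot: [[-1.0, 0.006, 0.005], [0.006, 1.0, -0.003], [-0.005, -0.003, -1.0]]
force: [0.6, -0.2, -0.3]
opening: 1.001
```

Run:
```python
from h import *
import pickle
s=read_state();c=capture('wrist');pickle.dump((s,c),open('w1.pkl','wb'));save(c,'w1.png',None,1.5)
print(s['position'],s['tcp_rot'].round(3).tolist(),s['time_s'],c['fx'])
go([.45,0,.26])
```

```text
[0.56600959 0.27546119 0.26093728] [[-1.0, 0.006, 0.005], [0.006, 1.0, -0.003], [-0.005, -0.003, -1.0]] 1.15 309.97304507600217
lin [11.15, -27.82, 0.06] ang [-0.0013, 0.0004, -0.0047] rows 7.2
```

View pics/w1.png

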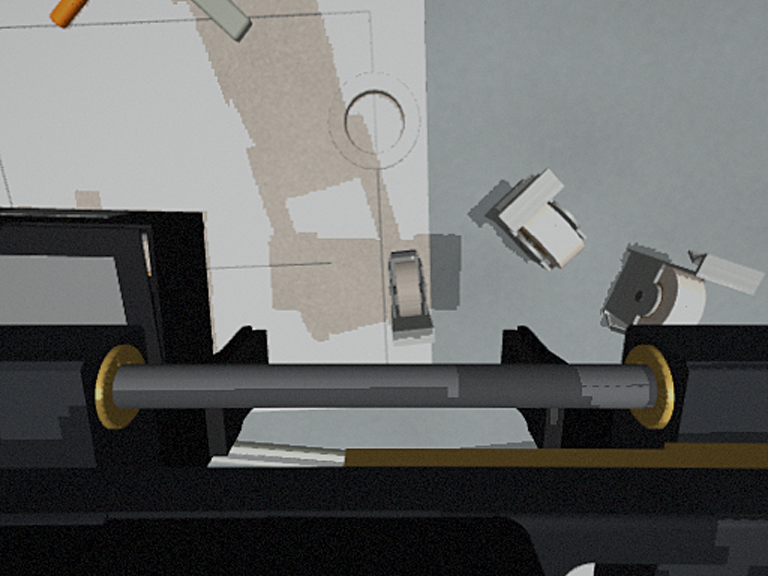

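The wrist view shows the smallest holder at (408,290), hook pointing down the image (+x). The bigger look-alikes are at (540,220) and (670,290), and the spare roll at (374,120). Next is the organiser tab.

Run:
```python
from h import *
import pickle
s,c=pickle.load(open('w1.pkl','rb'));V=view(c,s)
print(onplane(c,np.array([(500,215),(564,180),(550,170),(550,268)])/1.5,.09,V).round(4))
print(onplane(c,np.array([(390,255),(416,250)])/1.5,.042,V).round(4))
print(onplane(c,np.array([(394,337),(433,332)])/1.5,.078,V).round(4))
```

```text
[[0.5359 0.3647 0.09  ]
 [0.51   0.4114 0.09  ]
 [0.5026 0.4002 0.09  ]
 [0.5781 0.4067 0.09  ]]
[[0.5761 0.2801 0.042 ]
 [0.5717 0.3033 0.042 ]]
[[0.6404 0.283  0.078 ]
 [0.6361 0.3162 0.078 ]]
```

Call:
move_arm(linear=[[11, -27.8, -4], [11, -27.8, -4], [11, -27.8, -4], [11, -27.8, -4], [11, -27.8, -4], [11, -27.8, -4], [11, -27.8, -4], [11, -27.8, -4], [11, -27.8, -4], [11, -27.8, -4]], angular=[[0, 0, -0.005], [0, 0, -0.005], [0, 0, -0.005], [0, 0, -0.005], [0, 0, -0.005], [0, 0, -0.005], [0, 0, -0.005], [0, 0, -0.005], [0, 0, -0.005], [0, 0, -0.005]], fingers=[-1, -1, -1, -1, -1, -1, -1, -1, -1, -1])

```text
time_s: 2.03
position: [0.4508, 0.0011, 0.3005]
tcp_rot: [[-1.0, 0.001, 0.0], [0.001, 1.0, -0.0], [-0.0, -0.0, -1.0]]
force: [-0.0, -0.0, -0.4]
opening: 1.001
```

Run:
```python
from h import *
import pickle
s=read_state();c=capture('wrist');pickle.dump((s,c),open('w2.pkl','wb'));save(c,'w2.png',None,1.5)
print(s['position'],s['tcp_rot'].round(3).tolist(),s['time_s'],c['fx'])
```

```text
[0.45083042 0.00106841 0.30046583] [[-1.0, 0.001, 0.0], [0.001, 1.0, -0.0], [-0.0, -0.0, -1.0]] 2.0333 309.97304507600217
```

View pics/w2.png

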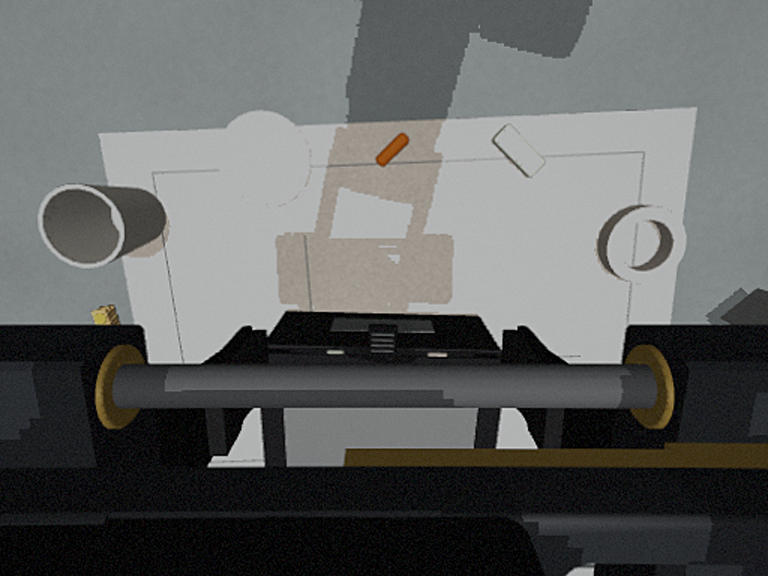

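Run:
```python
from h import *
import pickle
s,c=pickle.load(open('w2.pkl','rb'));b=pickle.load(open('scene0.pkl','rb'));a=pickle.load(open('top0.pkl','rb'))
def crop(c,x,y,w,h,k):
    im=c['color'][y:y+h,x:x+w,::-1].astype(float)
    im=255*(im/255)**.5
    return cv2.resize(im.astype(np.uint8),None,fx=k,fy=k,interpolation=cv2.INTER_CUBIC)
o=np.zeros((600,800,3),np.uint8)
o[:250,:800]=crop(c,180,200,160,50,5)
o[250:600,:400]=crop(b,165,170,100,87,4)[:350] if 0 else np.pad(crop(b,165,170,100,87,4),((0,2),(0,0),(0,0)))
o[250:600,400:800]=np.pad(crop(a,250,130,80,70,5),((0,0),(0,0),(0,0)))
cv2.imwrite('pics/m.png',o)
```

```text
(no output)
```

View pics/m.png

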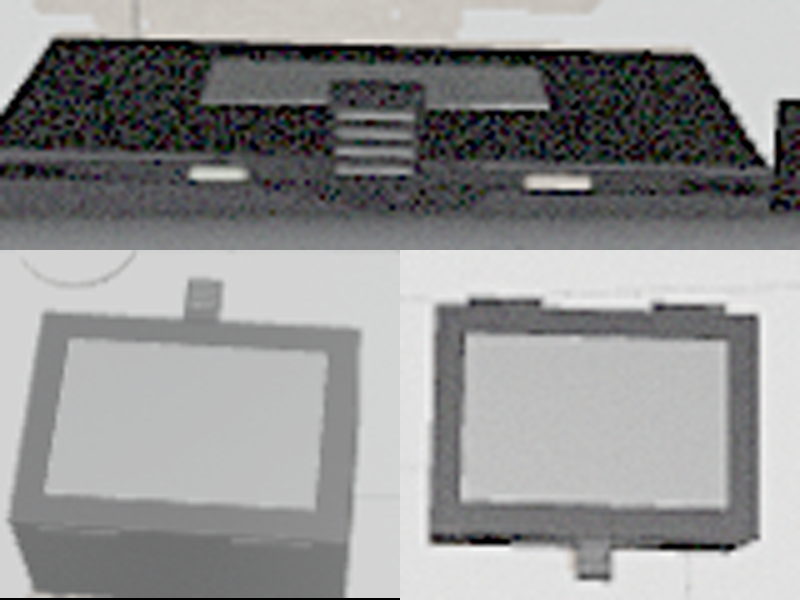

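```bash
cat > fit.py <<'E'
from h import *
import pickle
from scipy.optimize import least_squares
s,w=pickle.load(open('w2.pkl','rb'));b=pickle.load(open('scene0.pkl','rb'));a=pickle.load(open('top0.pkl','rb'))
def L(r,y,h): return ('L',r,y,h)
def B(x,y,z): return ('B',x,y,z)
Y=.105;T=.012
obs=[('w',(55,38),B(-.075,-Y,0)),('w',(692,52),B(-.075,Y,0)),
('w',(333,109),L(.18,-T,.007)),('w',(418,107),L(.18,T,.007)),('w',(333,81),L(.18,-T,.001)),('w',(420,82),L(.18,T,.001)),
('s',(189,279),L(.18,-T,.007)),('s',(222,281),L(.18,T,.007)),
('s',(45,312),L(.151,-Y,.003)),('s',(360,330),L(.151,Y,.003)),('s',(10,520),L(0,-Y,.003)),('s',(347,543),L(0,Y,.003)),
('t',(578,579),L(.18,T,.004)),('t',(611,580),L(.18,-T,.004)),('t',(430,538),L(.151,Y,.003)),('t',(757,538),L(.151,-Y,.003)),
('t',(437,305),L(0,Y,.003)),('t',(758,316),L(0,-Y,.003))]
cam={'w':(w,view(w,s),180,200,5,0,0),'s':(b,view(b),165,170,4,0,250),'t':(a,view(a),250,130,5,400,250)}
def pt(p,q):
    x,y,yaw,th=p;k,u,v,z=q
    if k=='L':
        hx=.074;P=np.array([hx-u*np.cos(th)+z*np.sin(th),v,.11+u*np.sin(th)+z*np.cos(th)])
    else:P=np.array([u,v,z])
    c,n=np.cos(yaw),np.sin(yaw)
    return np.array([x+c*P[0]-n*P[1],y+n*P[0]+c*P[1],P[2]])
def res(p):
    r=[]
    for k,uv,q in obs:
        c,V,x0,y0,f,ox,oy=cam[k]
        px=[(uv[0]-ox+.5)/f-.5+x0,(uv[1]-oy+.5)/f-.5+y0]
        r.append(proj(c,[pt(p,q)],V)[0]-px)
    return np.concatenate(r)
if __name__=='__main__':
    f=least_squares(res,[.61,0,0,.05],loss='soft_l1',x_scale=[.1,.1,.1,.1]);print(f.x.round(4));print(res(f.x).reshape(-1,2).round(1).tolist())
    p=f.x
    for n,q in dict(tab=L(.166,0,.004),hinge=L(0,0,0),rim=B(-.073,0,.11)).items():print(n,pt(p,q).round(4))
E
python3 fit.py
```

```text
[ 0.6142 -0.0035 -0.0256  0.1038]
[[0.6, -0.9], [-0.3, -0.8], [-1.5, -2.8], [1.2, -1.9], [-1.4, 0.7], [0.7, 1.0], [-0.5, -0.1], [0.2, -0.2], [-0.3, 0.1], [-0.0, -0.3], [-0.5, 0.9], [-0.6, 0.2], [-1.0, -0.4], [0.0, -0.4], [-0.5, -2.0], [0.0, -0.0], [-0.6, -1.0], [-0.4, -1.2]]
tab [ 0.5235 -0.0011  0.1312]
hinge [ 0.6882 -0.0054  0.11  ]
rim [ 0.5412 -0.0016  0.11  ]
```

```bash
python3 -c "
from h import *
go([.5215,-.0011,.18],yaw=-1.47)
go([.5215,-.0011,.1225],yaw=-1.47)"
```

```text
lin [-7.04, -0.27, 12.03] ang [-0.0002, -0.0, 0.0265] rows 3.3
lin [-7.04, -0.27, 17.78] ang [-0.0002, -0.0, 0.0265] rows 4.6
```

Call:
move_arm(linear=[[-7, -0.27, 4], [-7, -0.27, 8], [-7, -0.27, 12], [-7, -0.27, 12], [-7, -0.27, 14], [-7, -0.27, 16], [-7, -0.27, 17.8], [-7, -0.27, 17.8], [-7, -0.27, 17.8]], angular=[[0, 0, 0.026], [0, 0, 0.026], [0, 0, 0.026], [0, 0, 0.026], [0, 0, 0.026], [0, 0, 0.026], [0, 0, 0.026], [0, 0, 0.026], [0, 0, 0.026]], fingers=[-1, -1, -1, -1, -1, -1, -1, -1, -1])

```text
time_s: 2.83
position: [0.5204, 0.0008, 0.1211]
tcp_rot: [[-1.0, 0.023, -0.003], [0.023, 1.0, 0.001], [0.003, 0.001, -1.0]]
force: [-0.1, -0.6, -0.1]
opening: 0.997
```

Run:
```python
from h import *
import pickle
s=read_state();print(s['position'],s['force'],s['time_s'])
a=capture('scene');b=capture('wrist');pickle.dump((s,b,a),open('w3.pkl','wb'))
def crop(c,x,y,w,h,k):
    im=c['color'][y:y+h,x:x+w,::-1].astype(float)
    return cv2.resize((255*(im/255)**.5).astype(np.uint8),None,fx=k,fy=k,interpolation=cv2.INTER_CUBIC)
o=np.vstack([crop(a,140,120,160,60,5),crop(b,140,190,200,75,4)]);cv2.imwrite('pics/g.png',o)
```

```text
[0.52038451 0.00084383 0.12113596] [-0.05088199 -0.64219491 -0.14341186] 2.8333
```

View pics/g.png

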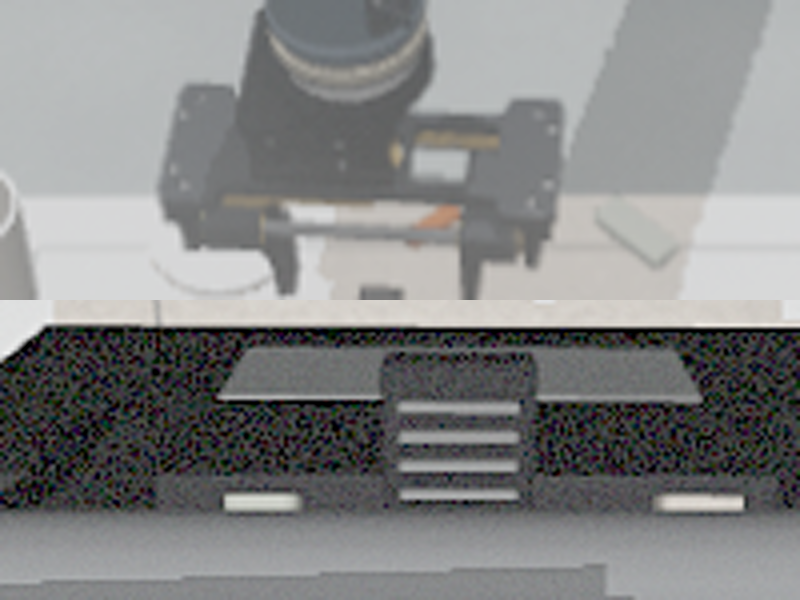

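Run:
```python
from fit import *
s,w,a=pickle.load(open('w3.pkl','rb'));V=view(w,s)
for th in(.0,.05,.08,.1038,.13):
    p=[.6142,-.0035,-.0256,th]
    print(th,proj(w,[pt(p,L(.18,-.012,.007)),pt(p,L(.18,.012,.007)),pt(p,L(.18,-.012,.001)),pt(p,L(.151,0,.003))],V).round(1).tolist())
print('obs', [(386/4+140,190+100/4),(536/4+140,215),(384/4+140,190+53/4)])
```

```text
0.0 [[234.7, 199.5], [271.3, 199.6], [235.3, 197.1], [253.1, 238.3]]
0.05 [[233.8, 204.3], [272.0, 204.4], [234.4, 201.2], [253.0, 243.3]]
0.08 [[233.2, 207.8], [272.4, 207.9], [233.8, 204.2], [252.9, 246.7]]
0.1038 [[232.7, 210.8], [272.8, 210.9], [233.4, 206.8], [252.9, 249.6]]
0.13 [[232.1, 214.5], [273.2, 214.6], [232.8, 210.1], [252.8, 253.1]]
obs [(236.5, 215.0), (274.0, 215), (236.0, 203.25)]
```

Run:
```python
import fit
from fit import *
s3,w3,_=pickle.load(open('w3.pkl','rb'))
cam['w3']=(w3,view(w3,s3),140,190,4,0,300)
fit.obs[:]=[o for i,o in enumerate(obs) if i not in(2,3,4,5)]+[('w',(333,81),L(.18,-T,.001)),('w',(420,82),L(.18,T,.001)),('w3',(384,352),L(.18,-T,.001)),('w3',(536,352),L(.18,T,.001)),('w3',(46,325),B(-.075,-Y,0))]
f=least_squares(res,[.61,0,0,.05],loss='soft_l1',x_scale=[.1,.1,.1,.1]);p=f.x;print(p.round(4));print(res(p).reshape(-1,2).round(1).tolist())
for n,q in dict(tab=L(.166,0,.004),hinge=L(0,0,0),rim=B(-.073,0,.11)).items():print(n,pt(p,q).round(4))
```

```text
[ 0.6132 -0.0033 -0.029   0.0849]
[[0.9, -1.7], [-0.1, -1.1], [-0.1, 0.2], [0.6, 0.2], [0.1, 0.2], [0.1, 0.0], [-0.4, 0.4], [-0.6, -0.1], [-1.2, 0.1], [-0.3, 0.1], [-0.6, -1.6], [-0.3, 0.5], [-0.6, -0.8], [-0.4, -0.8], [-0.8, -1.3], [1.1, -0.9], [-1.0, 0.4], [-0.7, 0.6], [2.6, -0.2]]
tab [ 0.5222 -0.0006  0.1281]
hinge [ 0.6871 -0.0054  0.11  ]
rim [ 0.5402 -0.0012  0.11  ]
```

Run:
```python
import numpy as np
r=.166;o=.024
t=np.linspace(.085,1.56,23)
d=lambda a:(r*(np.cos(.085+o)-np.cos(a+o)),r*(np.sin(a+o)-np.sin(.085+o)))
for i,a in enumerate(t[1:]):print(i,[round(-100*d(a)[0],1),0,round(-100*d(a)[1],1)])
```

```text
0 [np.float64(-0.2), 0, np.float64(-1.1)]
1 [np.float64(-0.4), 0, np.float64(-2.2)]
2 [np.float64(-0.7), 0, np.float64(-3.3)]
3 [np.float64(-1.1), 0, np.float64(-4.3)]
4 [np.float64(-1.5), 0, np.float64(-5.3)]
5 [np.float64(-2.0), 0, np.float64(-6.3)]
6 [np.float64(-2.6), 0, np.float64(-7.3)]
7 [np.float64(-3.2), 0, np.float64(-8.2)]
8 [np.float64(-3.9), 0, np.float64(-9.0)]
9 [np.float64(-4.7), 0, np.float64(-9.9)]
10 [np.float64(-5.5), 0, np.float64(-10.6)]
11 [np.float64(-6.4), 0, np.float64(-11.3)]
12 [np.float64(-7.3), 0, np.float64(-12.0)]
13 [np.float64(-8.2), 0, np.float64(-12.6)]
14 [np.float64(-9.2), 0, np.float64(-13.1)]
15 [np.float64(-10.2), 0, np.float64(-13.6)]
16 [np.float64(-11.2), 0, np.float64(-13.9)]
17 [np.float64(-12.3), 0, np.float64(-14.3)]
18 [np.float64(-13.4), 0, np.float64(-14.5)]
19 [np.float64(-14.5), 0, np.float64(-14.7)]
20 [np.float64(-15.6), 0, np.float64(-14.8)]
21 [np.float64(-16.7), 0, np.float64(-14.8)]
```

Call:
move_arm(linear=[[0, -0.14, 0.35], [0, -0.14, 0.35], [0, -0.14, 0.35], [0, -0.14, 0.35], [0, -0.14, 0.35], [0, -0.14, 0.35], [0, -0.14, 0.35], [0, -0.14, 0.35]], angular=[[0.001, -0.003, 0.004], [0.001, -0.003, 0.004], [0.001, -0.003, 0.004], [0.001, -0.003, 0.004], [0.001, -0.003, 0.004], [0.001, -0.003, 0.004], [0.001, -0.003, 0.004], [0.001, -0.003, 0.004]], fingers=[-1, -1, 1, 1, 1, 1, 1, 1])

```text
time_s: 3.6
position: [0.522, -0.0016, 0.1195]
tcp_rot: [[-1.0, 0.028, 0.004], [0.028, 1.0, -0.001], [-0.004, -0.001, -1.0]]
force: [0.6, 0.3, 0.2]
opening: 0.632
```

Call:
move_arm(linear=[[0, 0.05, 0], [0, 0.05, 0], [0, 0.05, 0], [0, 0.05, 0], [0, 0.05, 0], [0, 0.05, 0], [0, 0.05, 0], [0, 0.05, 0]], angular=[[0, 0, 0], [0, 0, 0], [0, 0, 0], [0, 0, 0], [0, 0, 0], [0, 0, 0], [0, 0, 0], [0, 0, 0]], fingers=[1, 1, 1, 1, 1, 1, 1, 1])

```text
time_s: 4.27
position: [0.522, -0.0011, 0.1195]
tcp_rot: [[-1.0, 0.028, 0.004], [0.028, 1.0, -0.001], [-0.004, -0.001, -1.0]]
force: [-0.5, -0.5, 0.4]
opening: 0.042
```

Run:
```python
from h import *
import pickle
s=read_state();print(s['position'],s['force'],s['time_s'],s['opening'])
a=capture('scene');b=capture('wrist');pickle.dump((s,b,a),open('w4.pkl','wb'))
def crop(c,x,y,w,h,k):
    im=c['color'][y:y+h,x:x+w,::-1].astype(float)
    return cv2.resize((255*(im/255)**.5).astype(np.uint8),None,fx=k,fy=k,interpolation=cv2.INTER_CUBIC)
o=np.vstack([crop(a,160,130,133,50,6)[:,:798],crop(b,190,190,133,50,6)]);cv2.imwrite('pics/g2.png',o)
```

```text
[ 0.52199664 -0.00112801  0.11951242] [-0.5447698  -0.49106433  0.40386229] 4.2667 0.04170253637796875
```

View pics/g2.png

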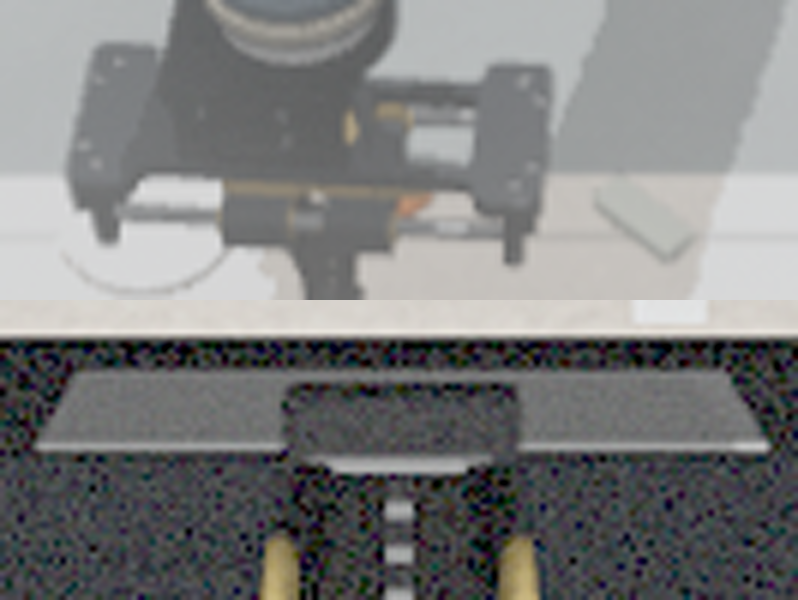

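Run:
```python
from h import *
import pickle
s,w,_=pickle.load(open('w4.pkl','rb'));V=view(w,s)
T=np.eye(4)
print('TCP px',proj(w,[s['position']],V))
for z in(.111,.117,.125):print(z,onplane(w,[(285/6+190,190+83/6),(520/6+190,190+83/6)],z,V).round(4).tolist())
print('base',onplane(w,[(210,190+38/6),(300,190+38/6)],0,V).round(4).tolist())
s,w=pickle.load(open('w2.pkl','rb'));V=view(w,s)
for z in(.111,.117,.125):print('w2',z,onplane(w,[(333/5+180,200+81/5),(419/5+180,200+81/5)],z,V).round(4).tolist())
print('base',onplane(w,[(55/5+180,200+38/5),(692/5+180,200+52/5)],0,V).round(4).tolist())
```

```text
TCP px [[255.95079835 219.15892313]]
0.111 [[0.5138, -0.0133, 0.111], [0.5146, 0.013, 0.111]]
0.117 [[0.512, -0.0129, 0.117], [0.5127, 0.0126, 0.117]]
0.125 [[0.5095, -0.0123, 0.125], [0.5102, 0.0122, 0.125]]
base [[0.5392, -0.0496, 0.0], [0.5418, 0.0439, 0.0]]
w2 0.111 [[0.5151, -0.0112, 0.111], [0.5151, 0.0111, 0.111]]
w2 0.117 [[0.513, -0.011, 0.117], [0.513, 0.0109, 0.117]]
w2 0.125 [[0.5102, -0.0108, 0.125], [0.5102, 0.0107, 0.125]]
base [[0.5387, -0.107, 0.0], [0.5439, 0.1047, 0.0]]
```

Call:
move_arm(linear=[[0, 0, -0.3], [0, 0, -0.3], [0, 0, -0.3], [0, 0, -0.3], [0, 0, -0.3], [0, 0, -0.3], [0, 0, -0.3], [0, 0, -0.3], [-0.1, 0, 0], [-0.1, 0, 0.5], [-0.1, 0, 1.0], [-0.1, 0, 1.4]], angular=[[0, 0, 0], [0, 0, 0], [0, 0, 0], [0, 0, 0], [0, 0, 0], [0, 0, 0], [0, 0, 0], [0, 0, 0], [0, 0, 0], [0, 0, 0], [0, 0, 0], [0, 0, 0]], fingers=[-0.2, -0.2, -0.2, -0.2, -0.2, -0.2, -0.2, -0.2, -0.2, -0.2, -0.2, -0.2])

```text
time_s: 5.37
position: [0.5227, -0.0011, 0.1047]
tcp_rot: [[-1.0, 0.028, 0.003], [0.028, 1.0, -0.001], [-0.004, -0.001, -1.0]]
force: [-0.0, -0.5, 0.6]
opening: 0.6
```

Call:
move_arm(linear=[[0, 0, 0], [0, 0, 0], [0, 0, 0], [0, 0, 0], [0, 0, 0], [0, 0, 0], [0, 0, 0], [0, 0, 0]], angular=[[0, 0, 0], [0, 0, 0], [0, 0, 0], [0, 0, 0], [0, 0, 0], [0, 0, 0], [0, 0, 0], [0, 0, 0]], fingers=[1, 1, 1, 1, 1, 1, 1, 1])

```text
time_s: 6.03
position: [0.5228, -0.0011, 0.1049]
tcp_rot: [[-1.0, 0.028, 0.004], [0.028, 1.0, -0.001], [-0.004, -0.001, -1.0]]
force: [-0.0, 0.3, 0.4]
opening: 0.081
```

Run:
```python
from h import *
import pickle
s=read_state();print(s['position'],s['force'],s['time_s'],s['opening'])
a=capture('scene');b=capture('wrist');pickle.dump((s,b,a),open('w5.pkl','wb'))
def crop(c,x,y,w,h,k):
    im=c['color'][y:y+h,x:x+w,::-1].astype(float)
    return cv2.resize((255*(im/255)**.4).astype(np.uint8),None,fx=k,fy=k,interpolation=cv2.INTER_CUBIC)
o=np.vstack([crop(a,140,150,160,60,5),crop(b,176,190,160,60,5)]);cv2.imwrite('pics/g3.png',o)
```

```text
[ 0.52283249 -0.00113417  0.1048855 ] [-0.01223689  0.34082152  0.39071904] 6.0333 0.08077992840197418
```

View pics/g3.png

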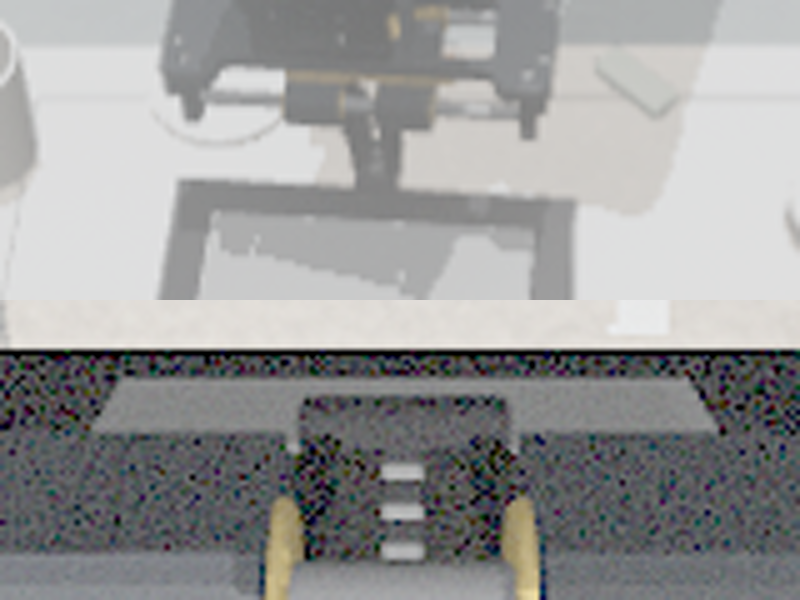

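Call:
move_arm(linear=[[0, 0, 0], [0, 0, 0], [0, 0, 0], [0, 0, 0], [0, 0, 0], [0, 0, 0], [0, 0, 0], [0.45, 0, 0.3], [0.45, 0, 0.6], [0.45, 0, 0.9], [0.45, 0, 0.9]], angular=[[0, 0, 0], [0, 0, 0], [0, 0, 0], [0, 0, 0], [0, 0, 0], [0, 0, 0], [0, 0, 0], [0, 0, 0], [0, 0, 0], [0, 0, 0], [0, 0, 0]], fingers=[-0.2, -0.2, -0.2, -0.2, -0.2, -0.2, -0.2, -0.2, -0.2, -0.2, -0.2])

```text
time_s: 7.05
position: [0.5177, -0.0009, 0.0951]
tcp_rot: [[-1.0, 0.028, 0.002], [0.028, 1.0, -0.001], [-0.002, -0.001, -1.0]]
force: [0.3, -0.3, 0.3]
opening: 0.596
```

Call:
move_arm(linear=[[0, 0, 0], [0, 0, 0], [0, 0, 0], [0, 0, 0], [0, 0, 0], [0, 0, 0], [0, 0, 0], [0, 0, 0]], angular=[[0, 0, 0], [0, 0, 0], [0, 0, 0], [0, 0, 0], [0, 0, 0], [0, 0, 0], [0, 0, 0], [0, 0, 0]], fingers=[1, 1, 1, 1, 1, 1, 1, 1])

```text
time_s: 7.72
position: [0.5178, -0.0008, 0.0952]
tcp_rot: [[-1.0, 0.028, 0.003], [0.028, 1.0, -0.001], [-0.003, -0.001, -1.0]]
force: [-0.5, 0.7, -0.1]
opening: 0.269
```

Run:
```python
import numpy as np
r=.172;a0=.04
t=np.linspace(a0,1.56,25)
for i,a in enumerate(t[1:13]):print(i+1,[float(round(-100*r*(np.cos(a0)-np.cos(a)),2)),0,float(round(-100*r*(np.sin(a)-np.sin(a0)),2))])
```

```text
1 [-0.08, 0, -1.09]
2 [-0.22, 0, -2.17]
3 [-0.44, 0, -3.23]
4 [-0.72, 0, -4.29]
5 [-1.07, 0, -5.32]
6 [-1.48, 0, -6.33]
7 [-1.96, 0, -7.31]
8 [-2.49, 0, -8.25]
9 [-3.09, 0, -9.17]
10 [-3.74, 0, -10.04]
11 [-4.45, 0, -10.87]
12 [-5.2, 0, -11.65]
```

Call:
move_arm(linear=[[-0.1, 0, -1.1], [-0.2, 0, -2.2], [-0.4, 0, -3.2], [-0.7, 0, -4.3], [-1.1, 0, -5.3], [-1.5, 0, -6.3], [-2.0, 0, -7.3], [-2.5, 0, -8.3], [-3.1, 0, -9.2], [-3.7, 0, -10.0], [-4.4, 0, -10.9], [-5.2, 0, -11.6]], angular=[[0, 0, 0], [0, 0, 0], [0, 0, 0], [0, 0, 0], [0, 0, 0], [0, 0, 0], [0, 0, 0], [0, 0, 0], [0, 0, 0], [0, 0, 0], [0, 0, 0], [0, 0, 0]], fingers=[1, 1, 1, 1, 1, 1, 1, 1, 1, 1, 1, 1])

```text
time_s: 8.72
position: [0.575, -0.0023, 0.2101]
tcp_rot: [[-1.0, 0.029, 0.013], [0.029, 1.0, -0.001], [-0.013, -0.0, -1.0]]
force: [13.3, 0.3, -19.1]
opening: 0.266
```

Run:
```python
from h import *
s=read_state();R=s['tcp_rot'];p=s['position']
for a in np.linspace(.80,1.58,13)[1:]:
    q=np.array([.688-.165*np.cos(a),p[1]-.029*(.688-.165*np.cos(a)-p[0]),.11+.165*np.sin(a)-.019])
    print((R.T@(q-p)*100).round(1).tolist())
```

```text
[-0.6, -0.0, -0.6]
[-1.4, -0.0, -1.3]
[-2.3, -0.0, -1.9]
[-3.3, -0.0, -2.4]
[-4.2, -0.0, -2.9]
[-5.2, -0.0, -3.3]
[-6.2, -0.0, -3.7]
[-7.3, -0.0, -4.0]
[-8.3, -0.0, -4.2]
[-9.4, -0.0, -4.4]
[-10.4, -0.0, -4.4]
[-11.5, -0.0, -4.4]
```

Call:
move_arm(linear=[[-0.6, 0, -0.6], [-1.4, 0, -1.3], [-2.3, 0, -1.9], [-3.3, 0, -2.4], [-4.2, 0, -2.9], [-5.2, 0, -3.3], [-6.2, 0, -3.7], [-7.3, 0, -4.0], [-8.3, 0, -4.2], [-9.4, 0, -4.4], [-10.4, 0, -4.4], [-11.3, 0, -4.4]], angular=[[0, -0.01, 0], [0, -0.01, 0], [0, -0.01, 0], [0, -0.01, 0], [0, -0.01, 0], [0, -0.01, 0], [0, -0.01, 0], [0, -0.01, 0], [0, -0.01, 0], [0, -0.01, 0], [0, -0.01, 0], [0, -0.01, 0]], fingers=[1, 1, 1, 1, 1, 1, 1, 1, 1, 1, 1, 1])

```text
time_s: 9.72
position: [0.684, -0.0052, 0.251]
tcp_rot: [[-1.0, 0.029, 0.012], [0.029, 1.0, 0.001], [-0.012, 0.001, -1.0]]
force: [-1.6, -0.2, -8.3]
opening: 0.264
```

```bash
python3 -c "
from h import *
s=read_state();print(s['position'],s['tcp_rot'].round(3).tolist(),s['force'],s['moment'])
go([.688,s['position'][1],s['position'][2]],yaw=-1.55)"
```

```text
[ 0.68399492 -0.00520379  0.2510141 ] [[-1.0, 0.029, 0.012], [0.029, 1.0, 0.001], [-0.012, 0.001, -1.0]] [-1.61251193 -0.16385883 -8.33825971] [0.03227129 0.50891993 0.01926863]
lin [-0.4, 0.01, 0.0] ang [0.0009, 0.0116, -0.0017] rows 0.1
```

Call:
move_arm(linear=[[-0.3, 0, 0], [-0.3, 0, 0.1], [-0.3, 0, 0.1], [-0.3, 0, 0.1], [-0.3, 0, 0.1], [-0.3, 0, 0.1], [-0.3, 0, 0.1], [-0.3, 0, -2], [-0.3, 0, -5], [-0.3, 0, -7], [4, 0, -7], [8, 0, -7]], angular=[[0, 0.01, 0], [0, 0.01, 0], [0, 0.01, 0], [0, 0.01, 0], [0, 0.01, 0], [0, 0.01, 0], [0, 0.01, 0], [0, 0.01, 0], [0, 0.01, 0], [0, 0.01, 0], [0, 0.01, 0], [0, 0.01, 0]], fingers=[1, 1, -0.3, -0.3, -0.3, -0.3, -0.3, -0.3, -0.3, -0.3, -1, -1])

```text
time_s: 10.72
position: [0.605, -0.0036, 0.3216]
tcp_rot: [[-1.0, 0.029, 0.007], [0.029, 1.0, -0.0], [-0.007, -0.0, -1.0]]
force: [-0.5, -0.5, -0.2]
opening: 0.727
```

```bash
python3 -c "
from h import *
s=read_state();print(s['position'])
go([.555,.24,.25],yaw=4)"
```

```text
[ 0.60503087 -0.00357422  0.32156144]
lin [5.75, 24.21, 7.11] ang [-0.0005, 0.0071, -0.0984] rows 6.2
```

Run:
```python
from h import *
import pickle
s,c=pickle.load(open('w1.pkl','rb'))
for p in([.6,.29,.2],[.62,.29,.2],[.64,.29,.2],[.64,.29,.17]):
    V=view(c,dict(tcp_rot=rdown(0),position=np.array(p)))
    print(p,proj(c,[[.572,.28,.042],[.64,.283,.078],[.64,.316,.078],[.57,.29,0]],V).round().tolist())
go([.62,.29,.2],yaw=4)
```

```text
[0.6, 0.29, 0.2] [[247.0, 148.0], [249.0, 216.0], [280.0, 216.0], [256.0, 142.0]]
[0.62, 0.29, 0.2] [[247.0, 130.0], [249.0, 198.0], [281.0, 198.0], [256.0, 126.0]]
[0.64, 0.29, 0.2] [[247.0, 111.0], [249.0, 179.0], [281.0, 179.0], [256.0, 109.0]]
[0.64, 0.29, 0.17] [[246.0, 111.0], [249.0, 186.0], [284.0, 186.0], [256.0, 109.0]]
lin [-0.57, 29.39, 12.16] ang [-0.0005, 0.0071, -0.0984] rows 7.6
```

Call:
move_arm(linear=[[0, 5, 0], [0, 10, 0], [0, 15, 2], [0, 19, 5], [0, 23, 8], [-1, 27, 11], [-2, 29.4, 12], [-2, 29.4, 12.2], [-2, 29.4, 12.2], [-2, 29.4, 12.2]], angular=[[0, 0.007, -0.098], [0, 0.007, -0.098], [0, 0.007, -0.098], [0, 0.007, -0.098], [0, 0.007, -0.098], [0, 0.007, -0.098], [0, 0.007, -0.098], [0, 0.007, -0.098], [0, 0.007, -0.098], [0, 0.007, -0.098]], fingers=[-1, -1, -1, -1, -1, -1, -1, -1, -1, -1])

```text
time_s: 11.55
position: [0.633, 0.2911, 0.1974]
tcp_rot: [[-0.997, -0.072, -0.003], [-0.072, 0.997, -0.002], [0.004, -0.002, -1.0]]
force: [0.4, 0.2, 0.9]
opening: 0.998
```

Run:
```python
from h import *
import pickle
s=read_state();b=capture('wrist');a=capture('scene');t=capture('top');pickle.dump((s,b,a,t),open('w6.pkl','wb'))
print(s['position'],s['tcp_rot'].round(4).tolist(),s['time_s'])
def crop(c,x,y,w,h,k,g=.6):
    im=c['color'][y:y+h,x:x+w,::-1].astype(float)
    return cv2.resize((255*(im/255)**g).astype(np.uint8),None,fx=k,fy=k,interpolation=cv2.INTER_CUBIC)
o=np.zeros((600,800,3),np.uint8)
o[:480,:400]=crop(b,215,90,80,96,5,.9)
o[:360,400:]=crop(a,150,135,133,120,3)[:, :399].repeat(1,0) if 0 else np.pad(crop(a,150,135,133,120,3),((0,0),(0,1),(0,0)))
o[360:600,400:]=crop(t,240,130,100,60,4)
cv2.imwrite('pics/v6.png',o)
```

```text
[0.63300577 0.29105425 0.19735524] [[-0.9974, -0.0724, -0.0035], [-0.0723, 0.9974, -0.0019], [0.0036, -0.0016, -1.0]] 11.55
```

View pics/v6.png

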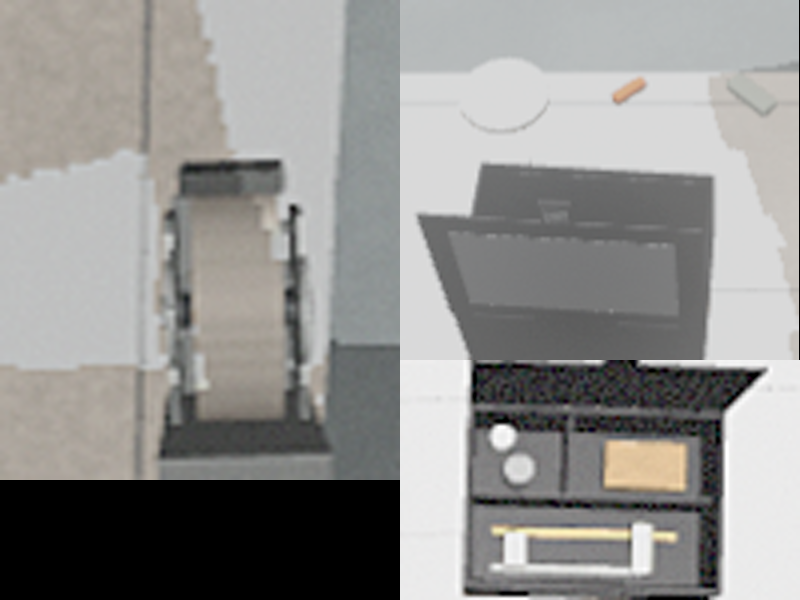

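Run:
```python
from h import *
import pickle
s,c,_,_=pickle.load(open('w6.pkl','rb'));V=view(c,s)
q=lambda L:(np.array(L,float)+.5)/5-.5+[215,90]
def pr(n,L,z):print(n,z,onplane(c,q(L),z,V).round(4).tolist())
pr('plate top',[(160,457),(331,453)],.0785)
pr('plate top',[(160,457),(331,453)],.076)
pr('roll mid-row',[(192,310),(284,305)],.0615)
pr('cheek far',[(172,215),(294,206)],.042)
pr('cheek near',[(168,420),(318,412)],.042)
pr('front piece top',[(182,161),(282,161)],.03)
pr('front piece top',[(182,161),(282,161)],.042)
```

```text
plate top 0.0785 [[0.6348, 0.2814, 0.0785], [0.6314, 0.3163, 0.0785]]
plate top 0.076 [[0.6353, 0.2814, 0.076], [0.632, 0.3165, 0.076]]
roll mid-row 0.0615 [[0.6064, 0.2858, 0.0615], [0.604, 0.3051, 0.0615]]
cheek far 0.042 [[0.5883, 0.2799, 0.042], [0.5845, 0.3066, 0.042]]
cheek near 0.042 [[0.6342, 0.2821, 0.042], [0.63, 0.3159, 0.042]]
front piece top 0.03 [[0.577, 0.2812, 0.03], [0.5754, 0.3037, 0.03]]
front piece top 0.042 [[0.5766, 0.2814, 0.042], [0.575, 0.3031, 0.042]]
```

```bash
python3 -c "
from h import *
go([.6122,.2969,.1],yaw=5.5)
go([.6122,.2969,.016],yaw=5.5)"
```

```text
lin [2.24, 0.98, 10.1] ang [-0.0007, 0.0021, -0.0276] rows 2.5
lin [2.26, 0.98, 18.5] ang [-0.0007, 0.0021, -0.0276] rows 4.5
```

Call:
move_arm(linear=[[2.2, 1, 3], [2.2, 1, 6], [2.2, 1, 9], [2.2, 1, 11], [2.2, 1, 13], [2.2, 1, 15], [2.2, 1, 16.5], [2.2, 1, 17.5], [2.2, 1, 18.2], [2.2, 1, 18.2], [2.2, 1, 18.2]], angular=[[0, 0.002, -0.028], [0, 0.002, -0.028], [0, 0.002, -0.028], [0, 0.002, -0.028], [0, 0.002, -0.028], [0, 0.002, -0.028], [0, 0.002, -0.028], [0, 0.002, -0.028], [0, 0.002, -0.028], [0, 0.002, -0.028], [0, 0.002, -0.028]], fingers=[-1, -1, -1, -1, -1, -1, -1, -1, -1, -1, -1])

```text
time_s: 12.62
position: [0.6135, 0.2967, 0.0199]
tcp_rot: [[-0.995, -0.095, 0.002], [-0.095, 0.995, -0.0], [-0.002, -0.0, -1.0]]
force: [-0.7, 0.1, 0.5]
opening: 1.001
```

```bash
python3 -c "
from h import *
s=read_state();print(s['force'])
go([.6122,.2969,.016],yaw=5.5)"
```

```text
[-0.67389946  0.12835092  0.54319671]
lin [0.13, 0.03, 0.39] ang [-0.0005, 0.0015, -0.0004] rows 0.1
```

Call:
move_arm(linear=[[0.13, 0, 0.4], [0.13, 0, 0.4], [0.13, 0, 0.4], [0.13, 0, 0.4], [0.13, 0, 0.4], [0.13, 0, 0.4], [0.13, 0, 0.4], [0.13, 0, 0.4], [0.13, 0, 0.4], [0.13, 0, 0.4], [0.13, 0, 0.4], [0.13, 0, 0.4]], angular=[[0, 0.002, 0], [0, 0.002, 0], [0, 0.002, 0], [0, 0.002, 0], [0, 0.002, 0], [0, 0.002, 0], [0, 0.002, 0], [0, 0.002, 0], [0, 0.002, 0], [0, 0.002, 0], [0, 0.002, 0], [0, 0.002, 0]], fingers=[-1, -1, 1, 1, 1, 1, 1, 1, 1, 1, 1, 1])

```text
time_s: 13.62
position: [0.6122, 0.2966, 0.0159]
tcp_rot: [[-0.995, -0.096, -0.0], [-0.096, 0.995, -0.001], [0.001, -0.0, -1.0]]
force: [-0.1, 0.6, -0.4]
opening: 0.327
```

```bash
python3 -c "
from h import *
s=read_state();print(s['force'],s['position'],s['tcp_rot'].round(4).tolist(),s['opening'])"
```

```text
[-0.1456153   0.6009872  -0.42688194] [0.61224641 0.29660303 0.01590898] [[-0.9954, -0.0955, -0.0005], [-0.0955, 0.9954, -0.0005], [0.0005, -0.0005, -1.0]] 0.32736761226703226
```

Call:
move_arm(linear=[[0, 0, 0], [0, 0, 0], [0, 0, 0]], angular=[[0, 0, 0], [0, 0, 0], [0, 0, 0]], fingers=[1, 1, 1])

```text
time_s: 13.87
position: [0.6122, 0.2965, 0.0159]
tcp_rot: [[-0.995, -0.095, -0.001], [-0.095, 0.995, -0.001], [0.001, -0.001, -1.0]]
force: [0.4, -0.1, 0.2]
opening: 0.215
```

```bash
python3 -c "
from h import *
s=read_state();print(s['force'],s['position'],s['opening'])"
```

```text
[ 0.3875845  -0.07154936  0.24138796] [0.61221341 0.29652776 0.01585948] 0.21528246960989975
```

Run:
```python
from h import *
import pickle
s,w,a=pickle.load(open('w3.pkl','rb'))
V=view(a);o=-V[:3,:3].T@V[:3,3]
def onx(uv,x):
    p=cv2.undistortPoints(np.array(uv,float).reshape(-1,1,2),K(a),D(a)).reshape(-1,2)
    d=np.c_[p,np.ones(len(p))]@V[:3,:3];return o+d*((x-o[0])/d[:,0])[:,None]
print(s['position'])
print('tips',onx([(285/5+140,120+295/5),(470/5+140,120+298/5)],.530).round(4))
print('rod',onx([(330/5+140,120+230/5)],.5204).round(4))
print('blocks bottom',onx([(190/5+140,120+248/5),(530/5+140,120+265/5)],.5204).round(4))
print('body low edge',onx([(250/5+140,120+200/5)],.555).round(4), onx([(250/5+140,120+200/5)],.5204).round(4))
```

```text
[0.52038451 0.00084383 0.12113596]
tips [[ 0.53   -0.0473  0.1518]
 [ 0.53    0.0495  0.1541]]
rod [[ 0.5204 -0.0206  0.196 ]]
blocks bottom [[ 0.5204 -0.0949  0.1774]
 [ 0.5204  0.0805  0.1715]]
body low edge [[ 0.555  -0.049   0.2626]] [[ 0.5204 -0.0587  0.2187]]
```

Call:
move_arm(linear=[[0, 0, 0], [0, 0, 0]], angular=[[0, 0, 0], [0, 0, 0]], fingers=[1, 1])

```text
time_s: 14.03
position: [0.6122, 0.2965, 0.0159]
tcp_rot: [[-0.995, -0.095, -0.001], [-0.095, 0.995, -0.001], [0.001, -0.0, -1.0]]
force: [-0.6, 0.3, 0.1]
opening: 0.214
```

Run:
```python
from h import *
import pickle
s=read_state();b=capture('wrist');a=capture('scene');pickle.dump((s,b,a),open('w7.pkl','wb'))
print(s['position'],s['opening'],s['force'],s['time_s'])
def crop(c,x,y,w,h,k,g=.6):
    im=c['color'][y:y+h,x:x+w,::-1].astype(float)
    return cv2.resize((255*(im/255)**g).astype(np.uint8),None,fx=k,fy=k,interpolation=cv2.INTER_CUBIC)
o=np.vstack([crop(b,176,150,160,60,5,.6),crop(a,275,175,80,80,5,.6).repeat(1,0)[:300,:400] if 0 else np.hstack([crop(a,280,180,80,60,5,.6),crop(a,240,150,160,120,2.5,.6)])])
cv2.imwrite('pics/v7.png',o)
```

```text
[0.61221623 0.2965398  0.01585777] 0.21397708427544335 [-0.63829404  0.33983642  0.05378306] 14.0333
```

View pics/v7.png

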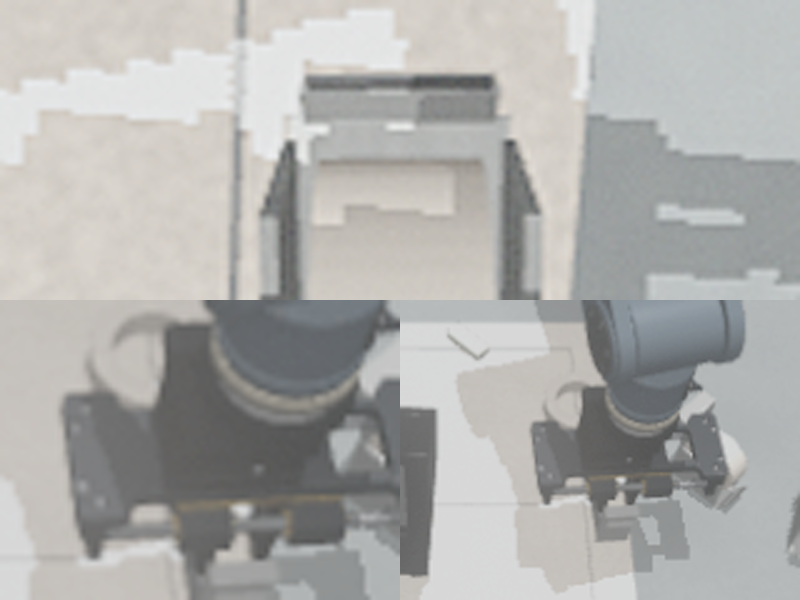

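Call:
move_arm(linear=[[0, 0, -0.5], [0, 0, -1], [0, 0, -2], [0, 0, -3.5], [0, 0, -5.5], [0, 0, -8], [0, 0, -11], [0, 0, -14], [0, 0, -17], [0, 0, -20], [0, 0, -23], [0, 0, -25.5]], angular=[[0, 0, 0], [0, 0, 0], [0, 0, 0], [0, 0, 0], [0, 0, 0], [0, 0, 0], [0, 0, 0], [0, 0, 0], [0, 0, 0], [0, 0, 0], [0, 0, 0], [0, 0, 0]], fingers=[1, 1, 1, 1, 1, 1, 1, 1, 1, 1, 1, 1])

```text
time_s: 15.13
position: [0.6125, 0.2968, 0.2745]
tcp_rot: [[-0.995, -0.096, 0.002], [-0.096, 0.995, 0.0], [-0.002, 0.0, -1.0]]
force: [0.6, 0.5, -2.2]
opening: 0.214
```

Run:
```python
from h import *
s=read_state();print(s['position'],s['opening'],s['force'],s['moment'])
go([.61,.0,.275],yaw=-1.5)
```

```text
[0.61248397 0.29681169 0.27451636] 0.21395101068405073 [ 0.56969543  0.4905715  -2.24604027] [ 0.04367793 -0.00883776 -0.00158184]
lin [3.09, -29.52, -0.06] ang [0.0002, 0.0023, 0.1219] rows 7.1
```

Call:
move_arm(linear=[[0.5, -2, 0], [1, -5, 0], [1.5, -8.5, 0], [2, -12, 0], [2.5, -15.5, 0], [3, -19, 0], [3.1, -22.5, 0], [3.1, -26, 0], [3.1, -28.5, 0], [3.1, -29.5, 0], [3.1, -29.5, 0], [3.1, -29.5, 0]], angular=[[0, 0.002, 0.02], [0, 0.002, 0.04], [0, 0.002, 0.06], [0, 0.002, 0.08], [0, 0.002, 0.1], [0, 0.002, 0.122], [0, 0.002, 0.122], [0, 0.002, 0.122], [0, 0.002, 0.122], [0, 0.002, 0.122], [0, 0.002, 0.122], [0, 0.002, 0.122]], fingers=[1, 1, 1, 1, 1, 1, 1, 1, 1, 1, 1, 1])

```text
time_s: 16.13
position: [0.6096, 0.0006, 0.2749]
tcp_rot: [[-1.0, 0.027, 0.0], [0.027, 1.0, 0.001], [-0.0, 0.001, -1.0]]
force: [-0.5, 0.8, -1.9]
opening: 0.214
```

Run:
```python
from h import *
import pickle
s=read_state();b=capture('wrist');t=capture('top');a=capture('scene');pickle.dump((s,b,t,a),open('w8.pkl','wb'))
print(s['position'],s['tcp_rot'].round(4).tolist(),s['opening'],s['force'],s['time_s'])
V=view(b,s);g=cv2.cvtColor(b['color'],cv2.COLOR_RGB2GRAY).astype(float)
# columns where rim expected: sample
pts=proj(b,[[.541,y,.11] for y in np.arange(-.09,.1,.02)],V);print(pts.round(0).tolist())
cv2.imwrite('pics/w8raw.png',b['color'][:,:,::-1])
for u,v in pts:
    u=int(round(u));
    if 0<=u<512: print(u,g[max(0,int(v)-14):int(v)+16,u].astype(int).tolist(),int(v)-14)
```

```text
[0.60956402 0.00061405 0.27486752] [[-0.9996, 0.0273, 0.0004], [0.0273, 0.9996, 0.0014], [-0.0004, 0.0014, -1.0]] 0.21408774656596738 [-0.51205938  0.75110364 -1.92789632] 16.1333
[[173.0, 112.0], [191.0, 112.0], [209.0, 112.0], [227.0, 111.0], [245.0, 111.0], [263.0, 110.0], [281.0, 109.0], [299.0, 109.0], [317.0, 108.0], [335.0, 108.0]]
173 [214, 216, 216, 216, 216, 217, 218, 225, 200, 66, 81, 82, 62, 15, 18, 3, 23, 22, 15, 4, 12, 13, 25, 0, 3, 19, 9, 13, 0, 17] 98
191 [215, 216, 216, 216, 216, 216, 218, 225, 204, 72, 86, 87, 76, 25, 33, 51, 41, 52, 47, 44, 65, 92, 88, 88, 84, 84, 88, 86, 87, 87] 98
209 [220, 220, 217, 219, 213, 207, 205, 206, 214, 199, 23, 47, 52, 48, 17, 34, 54, 54, 45, 48, 47, 50, 48, 47, 48, 47, 49, 44, 49, 45] 97
227 [188, 192, 194, 191, 194, 190, 191, 193, 199, 174, 23, 47, 48, 45, 22, 30, 47, 49, 45, 51, 49, 49, 47, 46, 35, 97, 180, 198, 215, 211] 97
245 [188, 188, 190, 189, 192, 193, 191, 192, 194, 197, 173, 31, 45, 52, 40, 20, 36, 50, 52, 47, 45, 53, 47, 49, 49, 38, 68, 131, 140, 146] 96
263 [193, 193, 190, 186, 187, 191, 192, 190, 190, 192, 195, 169, 31, 48, 54, 42, 21, 31, 46, 45, 51, 51, 44, 47, 50, 47, 31, 71, 131, 143] 95
281 [190, 187, 185, 187, 185, 183, 182, 187, 196, 194, 192, 169, 28, 34, 54, 50, 15, 36, 46, 50, 45, 45, 49, 51, 50, 42, 39, 69, 131, 143] 95
299 [216, 216, 215, 216, 216, 216, 215, 216, 217, 216, 218, 226, 215, 20, 41, 40, 38, 22, 32, 46, 50, 42, 43, 61, 105, 97, 97, 85, 110, 175] 94
317 [217, 216, 216, 217, 215, 216, 217, 215, 217, 216, 216, 223, 207, 74, 92, 100, 86, 27, 33, 48, 50, 44, 42, 31, 67, 98, 95, 89, 95, 92] 94
335 [216, 215, 216, 215, 217, 215, 216, 215, 215, 217, 216, 218, 223, 200, 70, 83, 86, 71, 29, 1, 0, 21, 13, 16, 15, 14, 13, 20, 22, 13] 93
```

Run:
```python
from h import *
import pickle
s,b,t,a=pickle.load(open('w8.pkl','rb'));V=view(b,s);g=cv2.cvtColor(b['color'],cv2.COLOR_RGB2GRAY).astype(float)
P=[]
for u in range(175,340,3):
    v0=int(proj(b,[[.541,(u-256)*.0011,.11]],V)[0,1])-14
    col=g[v0:v0+30,u]; i=np.argmax(col<120); 
    e=i-1+(col[i-1]-120)/(col[i-1]-col[i]) # outer edge
    k=i+2+np.argmin(col[i+2:i+7]); P.append((u,v0+e,v0+k))
P=np.array(P)
oe=onplane(b,P[:,:2],.11,V);ie=onplane(b,P[:,[0,2]],.11,V)
for n,q in(('outer',oe),('inner dark',ie)):
    c=np.polyfit(q[:,1],q[:,0],1);print(n,'x at y=0',c[1].round(4),'slope',c[0].round(4),'yaw',np.degrees(-np.arctan(c[0])).round(2),np.std(q[:,0]-np.polyval(c,q[:,1])).round(4))
r=g[109];print('row109 L',r[140:175].astype(int).tolist(),'R',r[335:370].astype(int).tolist())
print(onplane(b,[(140,109),(160,109),(350,109),(370,109)],.11,V).round(4).tolist())
```

```text
outer x at y=0 0.537 slope 0.0286 yaw -1.64 0.0002
inner dark x at y=0 0.5421 slope 0.0285 yaw -1.63 0.0006
row109 L [215, 215, 216, 215, 216, 216, 216, 216, 216, 216, 215, 216, 217, 215, 215, 216, 219, 231, 156, 65, 76, 79, 77, 81, 79, 88, 83, 82, 83, 85, 85, 82, 82, 82, 88] R [86, 89, 88, 89, 88, 92, 85, 87, 82, 86, 80, 92, 167, 227, 218, 215, 216, 214, 217, 216, 216, 216, 216, 215, 215, 217, 215, 216, 215, 215, 215, 216, 216, 216, 215]
[[0.5364, -0.1255, 0.11], [0.5369, -0.1034, 0.11], [0.5428, 0.1069, 0.11], [0.5435, 0.129, 0.11]]
```

Run:
```python
from h import *
go([.512,-.001,.275],yaw=-1.63)
go([.512,-.001,.082],yaw=-1.63)
```

```text
lin [9.74, -0.54, -0.04] ang [0.0009, 0.0002, 0.0042] rows 2.3
lin [9.75, -0.56, 19.26] ang [0.0009, 0.0002, 0.0042] rows 5.2
```

Call:
move_arm(linear=[[2, -0.5, 0], [5, -0.5, 0], [8, -0.5, 0], [9.8, -0.5, 0], [9.8, -0.5, 2], [9.8, -0.5, 5], [9.8, -0.5, 8], [9.8, -0.5, 11], [9.8, -0.5, 14], [9.8, -0.5, 16], [9.8, -0.5, 17], [9.8, -0.5, 17]], angular=[[0, 0, 0.004], [0, 0, 0.004], [0, 0, 0.004], [0, 0, 0.004], [0, 0, 0.004], [0, 0, 0.004], [0, 0, 0.004], [0, 0, 0.004], [0, 0, 0.004], [0, 0, 0.004], [0, 0, 0.004], [0, 0, 0.004]], fingers=[1, 1, 1, 1, 1, 1, 1, 1, 1, 1, 1, 1])

```text
time_s: 17.28
position: [0.5099, 0.001, 0.1027]
tcp_rot: [[-1.0, 0.027, -0.004], [0.027, 1.0, 0.002], [0.004, 0.002, -1.0]]
force: [-0.8, 0.4, -1.5]
opening: 0.215
```

Run:
```python
from h import *
s=read_state();print(s['position'],s['force'],s['moment'],s['opening'])
go([.512,-.001,.075],yaw=-1.63)
```

```text
[0.50989566 0.00096431 0.10274206] [-0.79729362  0.43766153 -1.53509555] [0.08789739 0.03736024 0.00206123] 0.21481207854754641
lin [-0.23, -0.2, 2.77] ang [0.002, -0.0045, 0.0018] rows 0.7
```

Call:
move_arm(linear=[[-0.2, -0.2, 0.5], [-0.2, -0.2, 1], [-0.2, -0.2, 1.5], [-0.2, -0.2, 2], [-0.2, -0.2, 2.5], [-0.2, -0.2, 2.8], [-0.2, -0.2, 2.8], [-0.2, -0.2, 2.8]], angular=[[0.002, -0.0045, 0.002], [0.002, -0.0045, 0.002], [0.002, -0.0045, 0.002], [0.002, -0.0045, 0.002], [0.002, -0.0045, 0.002], [0.002, -0.0045, 0.002], [0.002, -0.0045, 0.002], [0.002, -0.0045, 0.002]], fingers=[1, 1, 1, 1, 1, 1, 1, 1])

```text
time_s: 17.95
position: [0.5117, -0.0011, 0.0746]
tcp_rot: [[-1.0, 0.029, -0.0], [0.029, 1.0, 0.0], [0.0, 0.0, -1.0]]
force: [1.2, -0.0, -1.5]
opening: 0.21
```

Run:
```python
from h import *
s=read_state();print(s['position'],s['force'],s['moment'],s['opening'])
go([.512,-.001,.06],yaw=-1.63)
```

```text
[ 0.5116906  -0.00108256  0.07463424] [ 1.24989065 -0.03215265 -1.54557844] [0.03047941 0.0489342  0.03725447] 0.21001532883445975
lin [-0.03, 0.01, 1.46] ang [0.0001, -0.0002, -0.0003] rows 0.4
```

Call:
move_arm(linear=[[0, 0, 0.1], [0, 0, 0.2], [0, 0, 0.3], [0, 0, 0.4], [0, 0, 0.5], [0, 0, 0.6], [0, 0, 0.7], [0, 0, 0.7]], angular=[[0, 0, 0], [0, 0, 0], [0, 0, 0], [0, 0, 0], [0, 0, 0], [0, 0, 0], [0, 0, 0], [0, 0, 0]], fingers=[1, 1, 1, 1, 1, 1, 1, 1])

```text
time_s: 18.62
position: [0.5115, -0.001, 0.0674]
tcp_rot: [[-1.0, 0.029, -0.001], [0.029, 1.0, 0.0], [0.001, 0.0, -1.0]]
force: [-0.4, 0.9, -2.5]
opening: 0.216
```

Call:
move_arm(linear=[[0, 0, 0.1], [0, 0, 0.2], [0, 0, 0.25], [0, 0, 0.3], [0, 0, 0.35], [0, 0, 0.4], [0, 0, 0.4]], angular=[[0, 0, 0], [0, 0, 0], [0, 0, 0], [0, 0, 0], [0, 0, 0], [0, 0, 0], [0, 0, 0]], fingers=[1, 1, 1, 1, 1, 1, 1])

```text
time_s: 19.2
position: [0.5116, -0.0011, 0.0634]
tcp_rot: [[-1.0, 0.029, -0.0], [0.029, 1.0, 0.0], [0.0, 0.0, -1.0]]
force: [-0.0, -0.6, -1.6]
opening: 0.216
```

Call:
move_arm(linear=[[-0.1, 0, 0], [-0.15, 0, 0], [-0.2, 0, 0], [-0.25, 0, 0], [-0.3, 0, 0], [-0.3, 0, 0], [-0.3, 0, 0]], angular=[[0, 0, 0], [0, 0, 0], [0, 0, 0], [0, 0, 0], [0, 0, 0], [0, 0, 0], [0, 0, 0]], fingers=[1, 1, 1, 1, 1, 1, 1])

```text
time_s: 19.78
position: [0.5132, -0.001, 0.0631]
tcp_rot: [[-1.0, 0.029, -0.003], [0.029, 1.0, 0.0], [0.003, 0.0, -1.0]]
force: [-4.4, -1.1, -0.4]
opening: 0.214
```

Run:
```python
from h import *
s=read_state();print(s['position'],s['force'],s['moment'],s['tcp_rot'][:,2])
```

```text
[ 0.51322124 -0.00096419  0.0631162 ] [-4.4168773  -1.07983317 -0.41694185] [-0.06849134  0.65707246 -0.08902514] [-3.18796624e-03  4.97870763e-04 -9.99994794e-01]
```

Call:
move_arm(linear=[[0.05, 0, 0], [0.05, 0, 0.05], [0.05, 0, 0.1], [0.05, 0, 0.15], [0.05, 0, 0.2], [0.05, 0, 0.25], [0.05, 0, 0.3], [0.05, 0, 0.3]], angular=[[0, -0.003, 0], [0, -0.003, 0], [0, -0.003, 0], [0, -0.003, 0], [0, -0.003, 0], [0, -0.003, 0], [0, -0.003, 0], [0, -0.003, 0]], fingers=[1, 1, 1, 1, 1, 1, 1, 1])

```text
time_s: 20.45
position: [0.5132, -0.001, 0.0601]
tcp_rot: [[-1.0, 0.029, 0.001], [0.029, 1.0, 0.0], [-0.001, 0.0, -1.0]]
force: [-0.7, -0.4, -1.3]
opening: 0.217
```

Run:
```python
from h import *
s=read_state();print(s['position'],s['force'],s['moment'],s['tcp_rot'][:,2])
```

```text
[ 0.51321266 -0.00104389  0.06009434] [-0.66162164 -0.43398932 -1.33302623] [0.05781941 0.00867042 0.00059471] [ 7.61564199e-04  2.43053609e-04 -9.99999680e-01]
```

Call:
move_arm(linear=[[0, 0, 0.05], [0, 0, 0.1], [0, 0, 0.15], [0, 0, 0.2], [0, 0, 0.25], [0, 0, 0.25]], angular=[[0, 0, 0], [0, 0, 0], [0, 0, 0], [0, 0, 0], [0, 0, 0], [0, 0, 0]], fingers=[1, 1, 1, 1, 1, 1])

```text
time_s: 20.95
position: [0.5133, -0.0011, 0.0575]
tcp_rot: [[-1.0, 0.029, 0.001], [0.029, 1.0, 0.0], [-0.001, 0.0, -1.0]]
force: [0.3, -0.0, -2.4]
opening: 0.211
```

Run:
```python
from h import *
s=read_state();print(s['position'],s['force'],s['moment'],s['tcp_rot'][:,2])
```

```text
[ 0.51330229 -0.0010609   0.05747863] [ 0.26239853 -0.02445783 -2.44942286] [ 0.03306571  0.09436136 -0.0039105 ] [ 8.42827403e-04  2.57484856e-04 -9.99999612e-01]
```

Call:
move_arm(linear=[[0, 0, 0.05], [0, 0, 0.1], [0, 0, 0.15], [0, 0, 0.2], [0, 0, 0.2], [0, 0, 0.2]], angular=[[0, 0, 0], [0, 0, 0], [0, 0, 0], [0, 0, 0], [0, 0, 0], [0, 0, 0]], fingers=[1, 1, 1, 1, 1, 1])

```text
time_s: 21.45
position: [0.5133, -0.001, 0.0556]
tcp_rot: [[-1.0, 0.029, 0.001], [0.029, 1.0, 0.0], [-0.001, 0.0, -1.0]]
force: [0.3, -0.0, 0.7]
opening: 0.218
```

Run:
```python
from h import *
s=read_state();print(s['position'],s['force'],s['moment'],s['tcp_rot'][:,2])
```

```text
[ 0.51330424 -0.00104512  0.05560136] [ 0.34122738 -0.02114291  0.72993389] [ 0.050576    0.12185917 -0.03203359] [ 9.40583696e-04  2.69870434e-04 -9.99999521e-01]
```

Call:
move_arm(linear=[[0, 0, 0], [0, 0, 0], [0, 0, 0], [0, 0, 0], [0, 0, -1], [0, 0, -3], [0, 0, -5], [0, 0, -6.5], [0, 0, -6.5], [-1, 0, -6.5], [-2.6, 0, -6.5], [-2.6, 0, -6.5]], angular=[[0, 0, 0], [0, 0, 0], [0, 0, 0], [0, 0, 0], [0, 0, 0], [0, 0, 0], [0, 0, 0], [0, 0, 0], [0, 0, 0], [0, 0, 0], [0, 0, 0], [0, 0, 0]], fingers=[0, 0, 0, 0, 0, 0, 0, 0, 1, 1, 1, 1])

```text
time_s: 22.45
position: [0.5429, -0.0025, 0.1205]
tcp_rot: [[-1.0, 0.029, 0.005], [0.029, 1.0, -0.001], [-0.005, -0.0, -1.0]]
force: [0.6, -0.2, 0.2]
opening: 0.283
```

Run:
```python
from h import *
import pickle
s=read_state();t=capture('top');a=capture('scene');pickle.dump((s,t,a),open('w9.pkl','wb'))
print(s['position'],s['force'],s['opening'])
go([.5390,-.0018,.1],yaw=-1.63)
```

```text
[ 0.54291241 -0.00246735  0.12047981] [ 0.62261026 -0.16592294  0.15606097] 0.28300128104998973
lin [0.0, -0.01, 1.97] ang [0.0006, -0.0008, -0.0003] rows 0.5
```

Call:
move_arm(linear=[[0, 0, 0.3], [0, 0, 0.6], [0, 0, 0.9], [0, 0, 1.2], [0, 0, 1.5], [0, 0, 1.8], [0, 0, 2.0], [0, 0, 2.2], [0, 0, 2.2]], angular=[[0, 0, 0], [0, 0, 0], [0, 0, 0], [0, 0, 0], [0, 0, 0], [0, 0, 0], [0, 0, 0], [0, 0, 0], [0, 0, 0]], fingers=[1, 1, 1, 1, 1, 1, 1, 1, 1])

```text
time_s: 23.3
position: [0.5387, -0.0017, 0.0973]
tcp_rot: [[-1.0, 0.029, -0.002], [0.029, 1.0, 0.001], [0.002, 0.001, -1.0]]
force: [0.2, 0.2, 0.6]
opening: 0.006
```

Run:
```python
from h import *
s=read_state();print(s['position'],s['force'],s['opening'],s['tcp_rot'][:,2])
```

```text
[ 0.53873066 -0.0017061   0.09726821] [0.19665237 0.21494263 0.57647639] 0.005992346564091999 [-1.54153579e-03  7.41487604e-04 -9.99998537e-01]
```

Call:
move_arm(linear=[[-0.1, 0, 0.1], [-0.1, 0, 0.2], [-0.1, 0, 0.3], [-0.1, 0, 0.4], [-0.1, 0, 0.5], [-0.1, 0, 0.5]], angular=[[0, 0, 0], [0, 0, 0], [0, 0, 0], [0, 0, 0], [0, 0, 0], [0, 0, 0]], fingers=[1, 1, 1, 1, 1, 1])

```text
time_s: 23.8
position: [0.5396, -0.0017, 0.0921]
tcp_rot: [[-1.0, 0.029, -0.002], [0.029, 1.0, 0.001], [0.002, 0.001, -1.0]]
force: [-0.4, 0.4, -0.6]
opening: -0.0
```

Call:
move_arm(linear=[[0, 0, 0.1], [0, 0, 0.2], [0, 0, 0.3], [0, 0, 0.3]], angular=[[0, 0, 0], [0, 0, 0], [0, 0, 0], [0, 0, 0]], fingers=[1, 1, 1, 1])

```text
time_s: 24.13
position: [0.5396, -0.0017, 0.089]
tcp_rot: [[-1.0, 0.029, -0.002], [0.029, 1.0, 0.001], [0.002, 0.001, -1.0]]
force: [0.1, 0.0, 0.5]
opening: 0.004
```

Call:
move_arm(linear=[[0, 0, 0.1], [0, 0, 0.2], [0, 0, 0.3], [0, 0, 0.3]], angular=[[0, 0, 0], [0, 0, 0], [0, 0, 0], [0, 0, 0]], fingers=[1, 1, 1, 1])

```text
time_s: 24.47
position: [0.5397, -0.0017, 0.0864]
tcp_rot: [[-1.0, 0.029, -0.002], [0.029, 1.0, 0.001], [0.002, 0.001, -1.0]]
force: [-2.3, -0.1, 5.4]
opening: 0.008
```

Call:
move_arm(linear=[[0, 0, 0.05], [0, 0, 0.1], [0, 0, 0.15]], angular=[[0, 0, 0], [0, 0, 0], [0, 0, 0]], fingers=[1, 1, 1])

```text
time_s: 24.72
position: [0.5397, -0.0018, 0.0856]
tcp_rot: [[-1.0, 0.029, -0.001], [0.029, 1.0, 0.001], [0.001, 0.0, -1.0]]
force: [-1.3, 0.2, 8.1]
opening: 0.006
```

Call:
move_arm(linear=[[0, 0, 0.05], [0, 0, 0.1], [0, 0, 0.15]], angular=[[0, 0, 0], [0, 0, 0], [0, 0, 0]], fingers=[1, 1, 1])

```text
time_s: 24.97
position: [0.5397, -0.0018, 0.0851]
tcp_rot: [[-1.0, 0.028, -0.001], [0.028, 1.0, 0.0], [0.001, 0.0, -1.0]]
force: [-2.5, 0.6, 9.9]
opening: 0.007
```

Call:
move_arm(linear=[[0, 0, 0.1], [0, 0, 0.15], [0, 0, 0.2]], angular=[[0, 0, 0], [0, 0, 0], [0, 0, 0]], fingers=[1, 1, 1])

```text
time_s: 25.22
position: [0.5397, -0.0018, 0.0842]
tcp_rot: [[-1.0, 0.028, -0.0], [0.028, 1.0, 0.0], [0.0, 0.0, -1.0]]
force: [-3.5, -0.7, 10.3]
opening: 0.004
```

Call:
move_arm(linear=[[0, 0, 0.1], [0, 0, 0.15], [0, 0, 0.2]], angular=[[0, 0, 0], [0, 0, 0], [0, 0, 0]], fingers=[1, 1, 1])

```text
time_s: 25.47
position: [0.5398, -0.0018, 0.0835]
tcp_rot: [[-1.0, 0.028, 0.0], [0.028, 1.0, -0.0], [-0.0, -0.0, -1.0]]
force: [-2.6, 0.1, 11.7]
opening: 0.008
```

Call:
move_arm(linear=[[0, 0, 0.1], [0, 0, 0.15], [0, 0, 0.2]], angular=[[0, 0, 0], [0, 0, 0], [0, 0, 0]], fingers=[1, 1, 1])

```text
time_s: 25.72
position: [0.5398, -0.0018, 0.0829]
tcp_rot: [[-1.0, 0.028, 0.001], [0.028, 1.0, -0.0], [-0.001, -0.0, -1.0]]
force: [-3.6, 0.3, 12.0]
opening: 0.005
```

Call:
move_arm(linear=[[0, 0, 0.1], [0, 0, 0.15], [0, 0, 0.2]], angular=[[0, 0, 0], [0, 0, 0], [0, 0, 0]], fingers=[1, 1, 1])

```text
time_s: 25.97
position: [0.5398, -0.0018, 0.0825]
tcp_rot: [[-1.0, 0.028, 0.001], [0.028, 1.0, -0.001], [-0.001, -0.001, -1.0]]
force: [-2.5, 0.1, 13.2]
opening: 0.01
```

Call:
move_arm(linear=[[0, 0, 0.1], [0, 0, 0.15]], angular=[[0, 0, 0], [0, 0, 0]], fingers=[1, 1])

```text
time_s: 26.13
position: [0.5398, -0.0018, 0.0826]
tcp_rot: [[-1.0, 0.027, 0.002], [0.027, 1.0, -0.001], [-0.002, -0.001, -1.0]]
force: [-2.9, -0.6, 13.1]
opening: 0.004
```

Call:
move_arm(linear=[[0, 0, 0.15], [0, 0, 0.2], [0, 0, 0.2]], angular=[[0, 0, 0], [0, 0, 0], [0, 0, 0]], fingers=[1, 1, 1])

```text
time_s: 26.38
position: [0.5398, -0.0019, 0.0822]
tcp_rot: [[-1.0, 0.027, 0.003], [0.027, 1.0, -0.001], [-0.003, -0.001, -1.0]]
force: [-3.2, 0.5, 13.3]
opening: 0.003
```

Call:
move_arm(linear=[[0, 0, 0.15], [0, 0, 0.2], [0, 0, 0.22]], angular=[[0, 0, 0], [0, 0, 0], [0, 0, 0]], fingers=[1, 1, 1])

```text
time_s: 26.63
position: [0.5399, -0.0019, 0.0818]
tcp_rot: [[-1.0, 0.027, 0.003], [0.027, 1.0, -0.002], [-0.003, -0.002, -1.0]]
force: [-4.4, 1.0, 13.5]
opening: 0.001
```

Call:
move_arm(linear=[[0.03, 0, 0.15], [0.05, 0, 0.2], [0.05, 0, 0.22]], angular=[[0, -0.002, 0], [0, -0.003, 0], [0, -0.003, 0]], fingers=[1, 1, 1])

```text
time_s: 26.88
position: [0.54, -0.0019, 0.0813]
tcp_rot: [[-1.0, 0.027, 0.008], [0.027, 1.0, -0.002], [-0.009, -0.002, -1.0]]
force: [-2.7, 0.6, 12.9]
opening: 0.006
```

Call:
move_arm(linear=[[0.03, 0, 0.15], [0.05, 0, 0.2], [0.05, 0, 0.22]], angular=[[0, 0.003, 0], [0, 0.006, 0], [0, 0.006, 0]], fingers=[1, 1, 1])

```text
time_s: 27.13
position: [0.5399, -0.002, 0.0806]
tcp_rot: [[-1.0, 0.027, 0.004], [0.027, 1.0, -0.002], [-0.004, -0.002, -1.0]]
force: [-2.0, -0.2, 9.1]
opening: 0.007
```

Call:
move_arm(linear=[[0, 0, 0.1], [0.03, 0, 0.15], [0.03, 0, 0.2]], angular=[[0, 0.003, 0], [0, 0.003, 0], [0, 0.003, 0]], fingers=[1, 1, 1])

```text
time_s: 27.38
position: [0.5399, -0.002, 0.0793]
tcp_rot: [[-1.0, 0.027, 0.002], [0.027, 1.0, -0.002], [-0.002, -0.002, -1.0]]
force: [-1.7, 0.1, 7.5]
opening: 0.005
```

Call:
move_arm(linear=[[0, 0, 0.1], [0.02, 0, 0.15], [0.02, 0, 0.2]], angular=[[0, 0.002, 0], [0, 0.002, 0], [0, 0.002, 0]], fingers=[1, 1, 1])

```text
time_s: 27.63
position: [0.5399, -0.002, 0.0782]
tcp_rot: [[-1.0, 0.027, 0.0], [0.027, 1.0, -0.003], [-0.0, -0.003, -1.0]]
force: [-2.6, 0.3, 9.4]
opening: 0.005
```

Call:
move_arm(linear=[[0, 0, 0.1], [0.02, 0, 0.15], [0.02, 0, 0.2]], angular=[[0, 0, 0], [0, 0, 0], [0, 0, 0]], fingers=[1, 1, 1])

```text
time_s: 27.88
position: [0.5399, -0.002, 0.0773]
tcp_rot: [[-1.0, 0.027, 0.001], [0.027, 1.0, -0.003], [-0.001, -0.003, -1.0]]
force: [-2.1, 0.5, 11.4]
opening: 0.004
```

Call:
move_arm(linear=[[0, 0, 0], [0, 0, -0.4], [0, 0, -1], [0, 0, -3], [0, 0, -6], [0, 0, -10], [0, 0, -14], [0, 0, -17], [-5, 0, -18], [-7.5, 0, -18], [-7.5, 0, -18]], angular=[[0, 0, 0], [0, 0, 0], [0, 0, 0], [0, 0, 0], [0, 0, 0], [0, 0, 0], [0, 0, 0], [0, 0, 0], [0, 0, 0], [0, 0, 0], [0, 0, 0]], fingers=[1, 1, 1, 1, 1, 1, 1, 1, 1, 1, 1])

```text
time_s: 28.8
position: [0.6217, -0.0045, 0.2593]
tcp_rot: [[-1.0, 0.027, 0.012], [0.027, 1.0, -0.004], [-0.012, -0.004, -1.0]]
force: [0.8, -0.0, 0.4]
opening: 0.011
```

Run:
```python
from h import *
import pickle
s=read_state();b=capture('wrist');a=capture('scene');t=capture('top');pickle.dump((s,b,a,t),open('w10.pkl','wb'))
print(s['position'],s['force'],s['time_s'])
V=view(b,s);g=cv2.cvtColor(b['color'],cv2.COLOR_RGB2GRAY).astype(int)
ps=proj(b,[[.534,-.002,.1125],[.548,-.002,.1125],[.534,-.020,.1125],[.534,.016,.1125],[.515,-.002,.0955]],V).round(1);print(ps.tolist())
u=int(ps[0,0]);
for du in(-12,0,8):
    print(u+du,g[int(ps[4,1])-30:int(ps[1,1])+25,u+du].tolist(),int(ps[4,1])-30)
r=int((ps[0,1]+ps[1,1])/2);print(r,g[r,u-35:u+36].tolist(),u-35)
save(b,'last.png');
# lid check from top: project lid top edge for angles
for th in(1.35,1.57,1.75):
    q=[[.689-.151*np.cos(th),y,.11+.151*np.sin(th)] for y in(-.1,.1)]
    print(th,proj(t,q).round(1).tolist(),proj(a,q).round(1).tolist())
```

```text
[ 0.62165983 -0.00454035  0.25925953] [ 0.78746852 -0.03665782  0.40148982] 28.8
[[256.7, 89.4], [257.0, 103.5], [239.3, 89.9], [274.1, 88.9], [256.2, 71.5]]
244 [186, 187, 189, 186, 186, 189, 189, 159, 135, 134, 138, 140, 141, 142, 144, 132, 105, 110, 112, 113, 117, 123, 118, 128, 130, 136, 137, 137, 129, 123, 126, 118, 115, 111, 105, 97, 83, 81, 107, 143, 161, 160, 159, 157, 159, 158, 163, 172, 163, 158, 156, 156, 153, 153, 156, 157, 159, 156, 154, 153, 158, 161, 146, 58, 36, 54, 50, 52, 48, 36, 71, 135, 145, 153, 151, 132, 116, 63, 42, 43, 57, 104, 103, 100, 95, 96, 95] 41
256 [179, 96, 32, 80, 143, 159, 165, 165, 170, 175, 177, 179, 178, 177, 181, 183, 185, 184, 187, 191, 189, 190, 188, 189, 185, 180, 181, 185, 184, 174, 176, 178, 178, 177, 172, 175, 175, 172, 171, 168, 163, 157, 160, 157, 152, 146, 141, 135, 129, 141, 159, 155, 152, 152, 153, 156, 157, 154, 151, 154, 156, 162, 144, 64, 37, 52, 52, 52, 50, 39, 72, 133, 142, 154, 152, 137, 113, 68, 44, 45, 38, 62, 111, 103, 103, 100, 101] 41
264 [183, 99, 36, 78, 146, 157, 164, 165, 172, 175, 179, 176, 177, 178, 182, 184, 184, 185
[... 173 characters left out ...]
52, 153, 154, 154, 158, 154, 154, 152, 155, 161, 148, 58, 47, 50, 43, 49, 45, 37, 76, 135, 147, 154, 152, 129, 113, 67, 44, 44, 50, 47, 48, 64, 106, 99, 100] 41
96 [42, 50, 50, 47, 45, 49, 38, 46, 47, 47, 42, 49, 48, 38, 52, 45, 40, 34, 44, 134, 167, 159, 156, 157, 158, 159, 158, 155, 158, 156, 155, 154, 155, 156, 153, 156, 156, 155, 156, 154, 155, 156, 156, 154, 155, 155, 155, 155, 153, 156, 153, 158, 158, 143, 56, 36, 40, 45, 43, 47, 46, 43, 44, 44, 35, 45, 42, 41, 49, 44, 39] 221
1.35 [[327.1, 141.8], [257.0, 141.5]] [[162.3, 196.1], [251.3, 199.0]]
1.57 [[327.2, 130.2], [257.0, 129.7]] [[159.6, 207.7], [250.7, 210.7]]
1.75 [[326.9, 121.1], [257.0, 120.6]] [[157.9, 218.9], [250.1, 222.0]]
```

Run:
```python
from h import *
import pickle
w6=pickle.load(open('w6.pkl','rb'));w10=pickle.load(open('w10.pkl','rb'))
g=lambda c:cv2.cvtColor(c['color'],cv2.COLOR_RGB2GRAY).astype(int)
for u in(262,280,300,320):print([g(w[3])[122:146,u].tolist() for w in(w6,w10)])
for u in(170,240):print([g(w[2])[192:222,u].tolist() for w in(w6,w10)])
```

```text
[[168, 165, 164, 163, 162, 162, 198, 175, 84, 0, 11, 17, 9, 27, 21, 27, 21, 23, 20, 77, 57, 4, 9, 22], [166, 162, 160, 162, 161, 160, 192, 172, 83, 3, 21, 44, 43, 51, 46, 56, 64, 64, 62, 71, 68, 68, 69, 77]]
[[118, 168, 166, 168, 159, 162, 211, 222, 133, 33, 0, 24, 25, 8, 26, 27, 22, 11, 9, 49, 61, 30, 13, 20], [121, 168, 165, 162, 165, 169, 220, 224, 140, 27, 9, 19, 25, 0, 47, 46, 40, 33, 30, 70, 48, 22, 19, 19]]
[[232, 155, 125, 170, 176, 173, 170, 208, 186, 53, 8, 10, 11, 12, 17, 17, 18, 7, 8, 11, 52, 51, 18, 14], [142, 145, 142, 140, 134, 123, 118, 112, 108, 104, 104, 104, 102, 96, 97, 92, 90, 85, 84, 75, 74, 62, 60, 47]]
[[163, 163, 156, 155, 192, 227, 223, 224, 235, 198, 40, 6, 20, 26, 20, 18, 17, 23, 14, 6, 15, 48, 53, 52], [116, 119, 123, 133, 139, 141, 142, 138, 128, 119, 116, 111, 107, 102, 100, 97, 100, 94, 94, 88, 85, 84, 77, 71]]
[[196, 196, 195, 196, 196, 196, 195, 196, 196, 196, 196, 195, 195, 196, 157, 92, 62, 60, 61, 60, 69, 78, 81, 79, 81, 80, 80, 80, 79, 79], [190, 190, 190, 190, 190, 190, 190, 190, 189, 190, 190, 190, 190, 190, 166, 105, 59, 55, 55, 55, 66, 74, 77, 76, 75, 75, 75, 75, 75, 74]]
[[155, 84, 66, 64, 64, 63, 62, 62, 62, 62, 62, 61, 61, 61, 60, 61, 59, 60, 60, 61, 59, 59, 58, 58, 75, 80, 78, 79, 79, 78], [148, 75, 55, 57, 56, 54, 55, 54, 54, 55, 53, 53, 53, 55, 54, 53, 54, 54, 54, 59, 58, 53, 55, 54, 73, 78, 75, 75, 74, 74]]
```

The lid hasn't moved: its edges are at the same pixels, about 1.57 rad. The holder hangs home and nothing is touching it, so I'm handing in.

```bash
python3 -c "
from rig import *
print(hand_in())"
```

```text
the job is handed in; nothing more can be done
None
```

I flipped the lid upright and hung the smallest tape holder by its hook over the organiser's front rim, near the middle. The job was handed in at about 29 s of the 67 s allowed; no verdict was reported.

**Push by feel:** I let go once the hook sat loosely on the rim, then pressed slowly on the bridge with closed fingers. The force rose to 13.5 N at most and fell to 7.5 N as the hook snapped under the bead. It then rose to 11.4 N at about 2 N per mm, the stiffness of the organiser's feet, so the bridge was bearing on the rim. That push stayed below 16 N; the summed contact force between hook and organiser cannot be measured.

**Last checks:**
- **Holder:** the bridge's edges in the wrist image lay within about a pixel of where a seated, straight hook should appear.
- **Lid:** it stood at about 1.57 rad, and its edges had not moved since it was opened.
- **Gripper:** it was clear of everything, with wrist force within noise.

**What disagreed or went unchecked:**
- **Finger length:** the fingers end about 30 mm short of the stated TCP. Two early grasps at the tab therefore closed on nothing, and I gripped the holder by its roll instead of its cheeks.
- **Lid pull:** the arm pulled against the hinge with up to about 23 N partway through the lift, because my first arc was slightly too wide.
- **Rim position:** estimates differed by up to 4 mm; touching the wall settled it.
- **Final look:** my last picture was refused because the viewing limit was reached, so the final check was on pixel values only. I did not re-measure the cup, spare roll, coaster or rule; no unexplained contact force was read near them.

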